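Fit the embossing rolls and close the carriage

ROBOT

A 6-joint arm with a two-finger parallel gripper is mounted at the origin on the work surface. World frame = base frame: x ahead of the robot, y to its left, z up, the work surface at z = 0. Lengths are in mm, angles in rad, forces in N, time in s.
With the tool pointing down it reaches from about 275 to 1000 mm from the base axis. Payload 8.4 kg.
Tool frame: the origin (TCP) lies midway between the tips of the shut fingers; the grasp point (between the pads) lies behind it (arm.grasp_offset is the x of the grasp point in the tool frame, in mm); x points along the fingers, z is the direction in which the jaws open and shut, and the axes are right-handed (so a half turn about x gives the same grasp; the last joint's range is limited). The gripper opens to 85 mm and grips with 20 to 120 N. Pads are 22 mm wide; open, the fingers measure 114 mm over their backs; the gripper's body (76 mm by 85 mm) begins 54 mm behind the grasp point. The pads swing forward as they close: fully open they stand 13 mm farther back than shut.
Start: joints at [-1.122, 0.353, 1.633, -0, 1.155, -0.002], TCP at [272.303, -562.565, 231.281] pointing down, gripper open.
Joint ranges: [-2.63, 2.63], [-0.92, 2.1], [0.06, 2.66], [-1.3, 4.44], [0, 2.69], [-3.02, 3.02]. Speed limits (rad/s): [2.22, 2.22, 2.79, 3.14, 3.14, 3.14].

INTERFACE

Orientations are given as a unit quaternion [x, y, z, w].
In Python, from cell import arm, viewer gives the robot as it stands.
- The arm moves only by the tool arm_command, never from a script. Its argument "deltas" is a list of rows, each a list of 3 entries, a list of its own where there are three numbers: the shift along the tool's x, y, z in m, then the turn, a rotation vector about the tool's x, y, z in rad, then the gripper's target within -1 to 1 (fully open at 1, half-way at 0, shut at -1). A call has 1 to 20 rows; each row is the pose to reach, as a shift and turn from the pose commanded when the call began, along the tool's axes at that moment; what a row does not reach only later rows make up. A row lasts 1/10 s, in which the tool goes at most 50 mm and 8.59 degrees, less where a joint would pass 70% of its speed; a pose out of reach is approached as far as the arm can. A call with a gripper value outside its range is refused whole. The fingers move at their own pace and stop on an object; the grip force is fixed at half the most. Time passes only in rows, so rows that repeat a pose let the fingers close. It gives the time, the measured TCP pose, the force and the opening at its end, in the units of the state.
- arm.observe(): the state, without advancing time (a new reading comes with each control period).
- viewer.snapshot(name): name is "scene" or "top"; returns the picture (384x512x3 uint8, blue, green, red); there is no depth.
- viewer.calibration(name): a dict with "fx", "fy", "cx", "cy" (pixels), "rvec" (rotation vector, rad) and "tvec" (3), from world to camera coordinates, as OpenCV has them. Camera axes: x right, y down, z forward; pixel columns grow to the right and rows downward; lengths in mm; the calibration is good to about 2 mm. A picture is of the moment at which its call begins. calibration takes no time and is no camera call.
- arm.hand_in(): hands the job in, once; it reports no verdict.
The state is a dict: "t": time; "joints": joint angles; "qvel": joint speeds; "tau": joint torques, N m; "tcp_pos": TCP position; "eef_rot": TCP orientation; "contact_force": force on the tool from outside, world axes, zero at the start; "torque": the same for the moment, N m; "finger_gap": finger opening in mm.
Only numpy, scipy, OpenCV 4.12 (cv2) and the standard library are available. Lean on these libraries where they do the work, as an engineer would, in place of code of your own. Each camera call takes 0.05 s, during which the arm holds its last target.

TASK

Pull the roll carriage of the strap embosser out to its outer stop, lay every brass embossing roll from the mat in a seat of the carriage with its flatted shaft end towards the drive head, and turn each one so that its flat faces straight up. Then push the carriage in until the detent snaps and it is fully home, every roll still seated with its flat up under its drive key. Leave the pot, jar, calculator and mallet where they are.

Things in the scene. Friction and masses are not known exactly. Their poses are not given: they have to be found in the camera images.
- roll1_mid (a point): Embossing roll (None if absent): brass band 44 mm in diameter, 26 mm wide, in the middle of a steel shaft 24 mm in diameter, 66 mm long; 0.45 kg. Point: its centre, on the axis. y axis along the shaft towards the flatted end, z axis the flat's outward normal (up when the flat faces up). Starts lying on a 3 mm felt mat, y roughly to the drive head, flat anywhere.
- roll1_flat (a point): Middle of the flat of roll1, milled 5 mm deep (7 mm from the axis) into the last 9 mm of the shaft at its +y end; axes as the roll's.
- roll2_mid (a point): Embossing roll (None if absent): brass band 44 mm in diameter, 26 mm wide, in the middle of a steel shaft 24 mm in diameter, 66 mm long; 0.45 kg. Point: its centre, on the axis. y axis along the shaft towards the flatted end, z axis the flat's outward normal (up when the flat faces up). Starts lying on a 3 mm felt mat, y roughly to the drive head, flat anywhere.
- roll2_flat (a point): Middle of the flat of roll2, milled 5 mm deep (7 mm from the axis) into the last 9 mm of the shaft at its +y end; axes as the roll's.
- roll3_mid (a point): Embossing roll (None if absent): brass band 44 mm in diameter, 26 mm wide, in the middle of a steel shaft 24 mm in diameter, 66 mm long; 0.45 kg. Point: its centre, on the axis. y axis along the shaft towards the flatted end, z axis the flat's outward normal (up when the flat faces up). Starts lying on a 3 mm felt mat, y roughly to the drive head, flat anywhere.
- roll3_flat (a point): Middle of the flat of roll3, milled 5 mm deep (7 mm from the axis) into the last 9 mm of the shaft at its +y end; axes as the roll's.
- roll4_mid (a point): Embossing roll (None if absent): brass band 44 mm in diameter, 26 mm wide, in the middle of a steel shaft 24 mm in diameter, 66 mm long; 0.45 kg. Point: its centre, on the axis. y axis along the shaft towards the flatted end, z axis the flat's outward normal (up when the flat faces up). Starts lying on a 3 mm felt mat, y roughly to the drive head, flat anywhere.
- roll4_flat (a point): Middle of the flat of roll4, milled 5 mm deep (7 mm from the axis) into the last 9 mm of the shaft at its +y end; axes as the roll's.
- roll5_mid (a point): Embossing roll (None if absent): brass band 44 mm in diameter, 26 mm wide, in the middle of a steel shaft 24 mm in diameter, 66 mm long; 0.45 kg. Point: its centre, on the axis. y axis along the shaft towards the flatted end, z axis the flat's outward normal (up when the flat faces up). Starts lying on a 3 mm felt mat, y roughly to the drive head, flat anywhere.
- roll5_flat (a point): Middle of the flat of roll5, milled 5 mm deep (7 mm from the axis) into the last 9 mm of the shaft at its +y end; axes as the roll's.
- saddle1 (a point): Seat 1 of 3 in the roll carriage: where a seated roll's centre lies, 30 mm above the carriage plate (60 mm above the bench). y axis to the drive head, z up. Two 6 mm cheeks, 31 mm apart inside, have 90 degree V notches for the shaft on both sides of the band; their tops are 3 mm above the seated axis. Any roll may lie in any seat.
- saddle2 (a point): Seat 2 of 3, as seat 1, 75 mm beyond it along x. The notches are 40 mm wide at the top. The shaft ends stand 12 mm clear of the cheeks, so a roll can be taken by its two ends or by its band.
- saddle3 (a point): Seat 3 of 3, as seat 1, 75 mm beyond seat 2 along x.
- key2 (a point): Drive key over seat 2: middle of the lower edge of its tip. The drive head (green box to 126 mm above the bench, face 18 mm beyond the tips) has three such fixed half-moon keys in line with the seats. With the carriage home each key lies 2 mm above the last 6 mm of its roll's flat; it blocks a roll whose flat is over about 12 degrees from up.
- tab (a point): Pull tab of the carriage: upright plate 60 mm wide (x), 10 mm thick (y), at its end away from the drive head, 85 mm from the row of seats. Point: in its middle plane, 16 mm below its top edge, 46 mm above the carriage plate. y axis towards the drive head.
- carriage (a joint): How far the carriage is pushed in, m: 0 at the outer stop (loading position), 0.090 fully home. It slides along the seats' y with about 4 N; a spring detent, crest at 0.083 (about 12 N to pass either way), holds it home at 0.090, where it starts.
- mat_mid (a point): Middle of the top of the grey felt mat on which the rolls lie: 270 mm (x) by 350 mm (y), 3 mm thick, fixed to the bench. Rolls do not roll far on it.
- pot_mid (a point): White pen pot, 76 mm in diameter, 95 mm tall; point half-way up. To be left alone.
- jar_mid (a point): Amber jar, 52 mm in diameter, 75 mm tall; point half-way up. To be left alone.
- calc_mid (a point): Desk calculator, 125 x 90 x 18 mm; point in its middle. To be left alone.
- mallet_mid (a point): Wooden mallet lying on the bench, about 235 mm long, head 48 mm in diameter; point in the head. To be left alone.
There are look-alikes about, which are no part of the job. What is shaped like the part that bears roll2_mid but pink or red is not meant.

How it is judged:
By the outcome, as a careful person would: the job done as asked, in the order asked, and still so for the second after the job is handed in, with the robot touching nothing.
Of roll1, roll2, roll3, roll4, roll5 only 2 to 3 are there at a start; the rules pass over those that are not, and their reading is None.
At some moment in a run one of roll1, roll2, roll3, roll4, roll5 may be knocked a few centimetres aside while the robot is not near it.
Once in a run the grip may slacken for a moment while it holds something.
It also fails if it takes over 210 s, if anything falls off the work surface, if the arm or the gripper's body presses on something with over 40 N, if the wrist force passes 120 N, or if a joint passes its speed limit or range.

## Working session

There is one attempt and no reset: what is moved stays moved. The work goes in short steps, Python scripts to look and compute and a tool call to move; the robot and the scene stay as the last step left them, time stands still between calls to the robot, and variables do not carry over. Pictures are saved under pics/ and viewed, and the job is handed in when it is done.

Besides the shell and the picture viewer there is one more tool, called as name([rows], argument=value, ...), one row to a line, values as JSON. arm_command: Moves the arm, as the interface text tells. Its arguments: {"type":"object","properties":{"deltas":{"type":"array"}},"required":["deltas"]}

```bash
ls; mkdir -p pics; python3 - <<'E'
from cell import arm, viewer
import cv2
s=arm.observe(); print(s); print(arm.grasp_offset)
for n in("scene","top"):
    cv2.imwrite(f"pics/{n}0.png",viewer.snapshot(n)); print(viewer.calibration(n))
E
```

```text
pics
{'t': 0.0, 'joints': array([-1.12240147e+00,  3.53656262e-01,  1.63412007e+00, -7.33483813e-06,
        1.15519305e+00, -2.35595605e-03]), 'qvel': array([ 0.00132567, -0.00129484, -0.00047804,  0.00087107, -0.00056323,
        0.00160945]), 'tau': array([ 1.28154039e-03, -6.05253053e+01, -3.42070985e+01, -3.74075000e-06,
        9.25235421e-03,  3.89479578e-05]), 'tcp_pos': array([ 272.09663732, -562.14429711,  230.56262712]), 'eef_rot': array([ 0.37587555,  0.59950475, -0.37536049,  0.59867865]), 'contact_force': array([-0.21836242, -0.60914706,  0.28566927]), 'torque': array([ 0.00953065, -0.08630313,  0.01506613]), 'finger_gap': 85.52785794610229}
-18.700000000000003
{'fx': 348.4547893101665, 'fy': 348.4547893101665, 'cx': 252.1059049533807, 'cy': 192.20317094477437, 'rvec': array([ 1.75279506,  1.64086558, -0.74758171]), 'tvec': array([ 116.13164667, -276.2822134 , 1507.00764532])}
{'fx': 359.33792184318577, 'fy': 359.33792184318577, 'cx': 252.15892552609222, 'cy': 196.24518917606224, 'rvec': array([ 2.17726713, -2.12930393,  0.14676985]), 'tvec': array([-155.56352654,  471.78684899,  861.58716238])}
```

View pics/scene0.png

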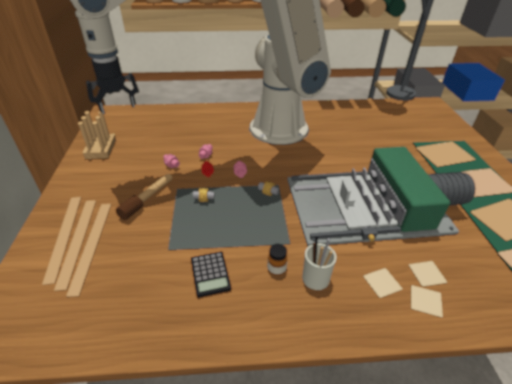

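View pics/top0.png

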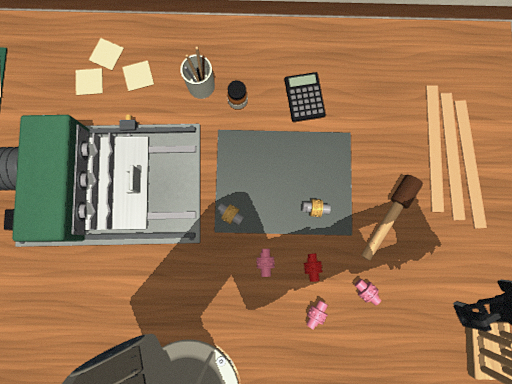

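```bash
cat > h.py <<'E'
from cell import arm, viewer
import cv2, numpy as np
from scipy.spatial.transform import Rotation as R
def cam(n):
    c=viewer.calibration(n); K=np.array([[c['fx'],0,c['cx']],[0,c['fy'],c['cy']],[0,0,1]]); 
    return K,cv2.Rodrigues(c['rvec'])[0],c['tvec']
def ray(n,u,v):
    K,Rm,t=cam(n); d=Rm.T@np.linalg.solve(K,[u,v,1.]); o=-Rm.T@t; return o,d
def px2w(n,u,v,z):
    o,d=ray(n,u,v); return o+d*(z-o[2])/d[2]
def proj(n,P):
    K,Rm,t=cam(n); q=K@(Rm@np.asarray(P,float)+t); return q[:2]/q[2]
def crop(n,u0,v0,u1,v1,k,name,img=None):
    im=viewer.snapshot(n) if img is None else img
    cv2.imwrite('pics/'+name,cv2.resize(im[v0:v1,u0:u1],None,fx=k,fy=k,interpolation=cv2.INTER_CUBIC)); return im
E
python3 - <<'E'
from h import *
np.set_printoptions(precision=1,suppress=True)
for n in("scene","top"):
    K,Rm,t=cam(n); print(n,-Rm.T@t, Rm)
for nm,u,v,z in [('rA',231,213,25),('rB',316,208,25),('tab',136,179,76),('mat1',217,130,3),('mat2',351,130,3),('mat3',352,235,3),('mat4',217,235,3),('k1',88,212,75),('k2',86,179,75),('k3',86,148,75)]:
    print(nm,px2w('top',u,v,z))
im=cv2.imread('pics/top0.png')
crop('',60,100,210,250,5,'c_car0.png',im)
crop('',205,180,345,240,5,'c_rolls0.png',im)
im=cv2.imread('pics/scene0.png')
crop('',165,140,295,250,6,'s_rolls0.png',im)
crop('',285,140,445,250,5,'s_car0.png',im)
E
```

```text
scene [1313.2 -213.8  768.5] [[ 0.1  1.   0. ]
 [ 0.6 -0.  -0.8]
 [-0.8  0.1 -0.6]]
top [ 356.1 -144.1  917.4] [[ 0.  -1.   0. ]
 [-1.  -0.  -0.1]
 [ 0.1 -0.  -1. ]]
rA [432.8 -93.3  25. ]
rB [ 450. -305.   25.]
tab [504.3 131.7  76. ]
mat1 [652.8 -48.7   3. ]
mat2 [ 661.  -401.6    3. ]
mat3 [ 385.7 -400.1    3. ]
mat4 [378.1 -58.3   3. ]
k1 [423.3 239.4  75. ]
k2 [501.8 250.7  75. ]
k3 [577.3 257.   75. ]
```

View pics/c_car0.png

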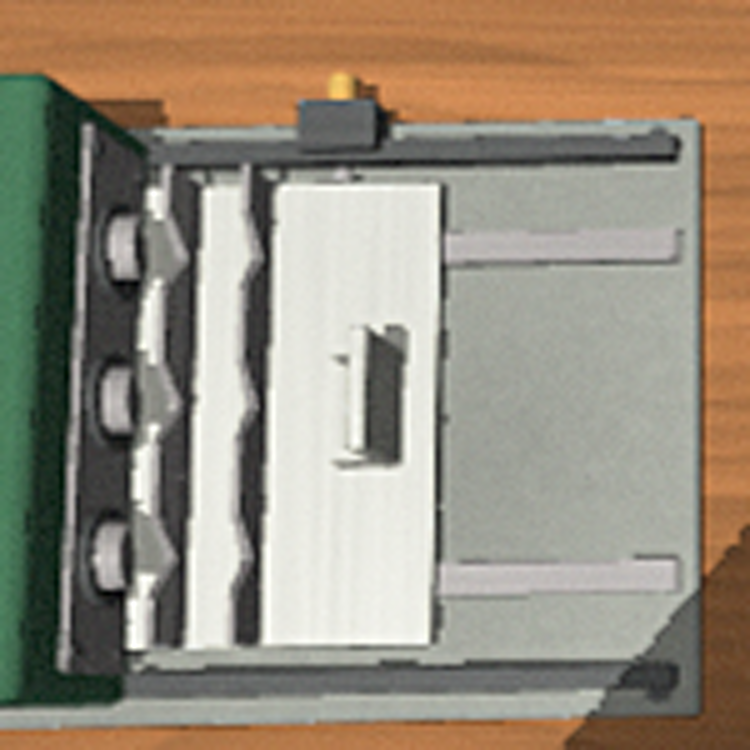

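View pics/c_rolls0.png

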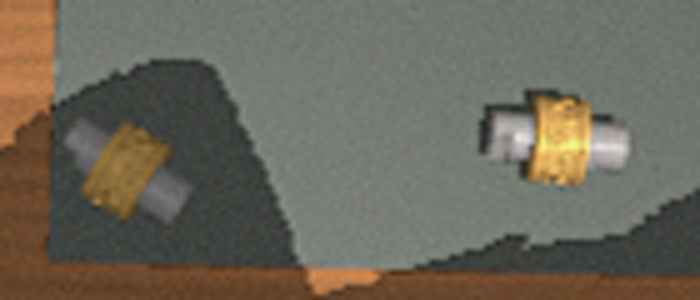

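View pics/s_rolls0.png

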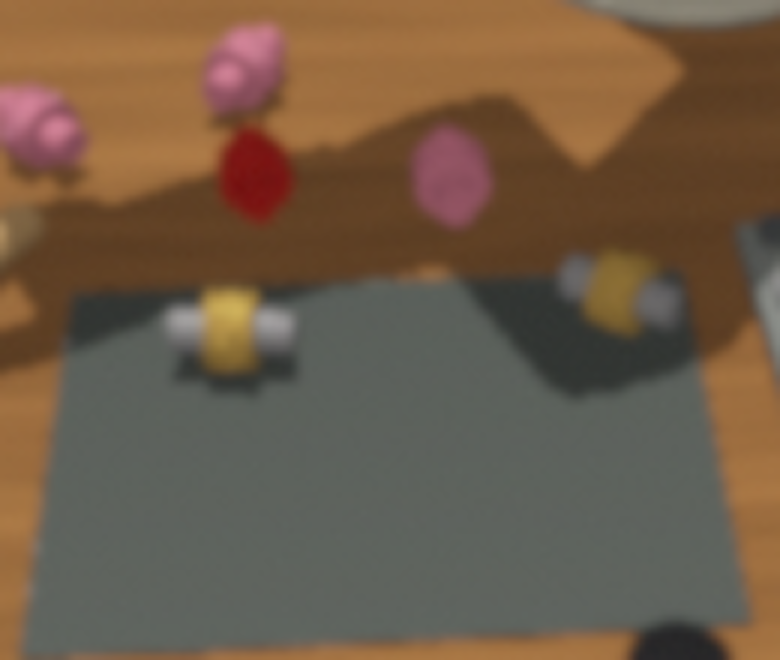

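View pics/s_car0.png

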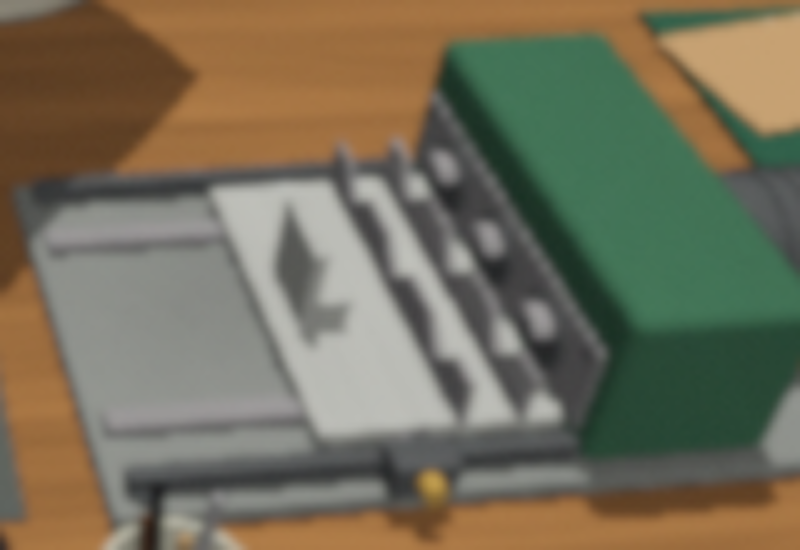

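```bash
python3 - <<'E'
from h import *
np.set_printoptions(precision=1,suppress=True)
def c(n,x,y,z): p=px2w('top',60+(x+.5)/5-.5,100+(y+.5)/5-.5,z); print(n,p); return p
t=c('tabtop',358,395,92)
a=c('plate+x',443,183,30);b=c('plate-x',437,645,30)
d=b-a;print('x dir yaw',np.degrees(np.arctan2(-d[1],-d[0])), np.hypot(*d[:2]))
a=c('slotL',445,247,20);b=c('slotR',680,242,20);d=a-b;print('y dir yaw',np.degrees(np.arctan2(-d[0],d[1])))
a=c('slotL',440,578,20);b=c('slotR',680,570,20);d=a-b;print('y dir yaw',np.degrees(np.arctan2(-d[0],d[1])))
a=c('base',698,120,10);b=c('base',698,713,10);d=a-b;print('x',np.degrees(np.arctan2(d[1],d[0])), np.hypot(*d[:2]))
# notch bottoms near cheek (-y cheek)
for y in (238,405,560): c('notch',262,y,63-20)
for x,y in ((122,247),(115,400),(110,555)): c('key',x,y,80)
E
```

```text
tabtop [502.2 137.7  92. ]
plate+x [623.6 123.   30. ]
plate-x [389.3 111.7  30. ]
x dir yaw 2.7454162802433344 234.5888873373131
slotL [592.8 122.9  20. ]
slotR [598.3   2.7  20. ]
y dir yaw 2.5770934586782084
slotL [423.1 115.2  20. ]
slotR [429.7  -4.5  20. ]
y dir yaw 3.196821855567077
base [666.7  -2.2  10. ]
base [359.  -15.1  10. ]
x 2.384651693755923 307.97318876440767
notch [589.3 207.6  43. ]
notch [504.8 201.4  43. ]
notch [428.2 195.7  43. ]
key [573.5 259.2  80. ]
key [499.3 256.2  80. ]
key [425.9 252.3  80. ]
```

```bash
cat >> h.py <<'E'
def down(zdir_deg, pitch=0):
    """tool down, jaw(z) axis at yaw zdir_deg in world; then pitch deg about the world y-shaft handled elsewhere"""
    a=np.radians(zdir_deg); z=np.array([np.cos(a),np.sin(a),0]); x=np.array([0,0,-1.]); y=np.cross(z,x)
    return R.from_matrix(np.c_[x,y,z])
def delta(P,Rt,s=None):
    s=s or arm.observe(); R0=R.from_quat(s['eef_rot']); p=np.asarray(P,float)-s['tcp_pos']
    sh=R0.inv().apply(p)/1000; rv=(R0.inv()*Rt).as_rotvec()
    print('t',round(s['t'],2),'tcp',s['tcp_pos'].round(1),'gap',round(s['finger_gap'],1),'F',s['contact_force'].round(1))
    print('shift',sh.round(4).tolist(),'rot',rv.round(4).tolist(),'rows>=',max(np.linalg.norm(sh)/.05,np.degrees(np.linalg.norm(rv))/8.59).round(1))
E
python3 - <<'E'
from h import *
np.set_printoptions(precision=3,suppress=True)
s=arm.observe(); print(R.from_quat(s['eef_rot']).as_matrix())
for a in (92.7,-87.3):
  print(a); delta([502.2,137.7,180],down(a))
E
```

```text
[[-0.001  0.9    0.436]
 [ 0.001  0.436 -0.9  ]
 [-1.     0.    -0.001]]
92.7
t 0.1 tcp [ 272.1 -562.2  230.6] gap 85.3 F [-0.1  0.3 -0.1]
shift [0.0513, 0.512, -0.5297] rot [-2.738, -0.0003, -0.0017] rows>= 18.3
-87.3
t 0.1 tcp [ 272.1 -562.2  230.6] gap 85.3 F [-0.1  0.3 -0.1]
shift [0.0513, 0.512, -0.5297] rot [0.4036, -0.0012, 0.0002] rows>= 14.8
```

arm_command([
  [[0.01,0.1,-0.1],[0.08,0,0],1],
  [[0.051,0.512,-0.53],[0.4036,-0.001,0],1],
  [[0.051,0.512,-0.53],[0.4036,-0.001,0],1],
  [[0.051,0.512,-0.53],[0.4036,-0.001,0],1],
  [[0.051,0.512,-0.53],[0.4036,-0.001,0],1],
  [[0.051,0.512,-0.53],[0.4036,-0.001,0],1],
  [[0.051,0.512,-0.53],[0.4036,-0.001,0],1],
  [[0.051,0.512,-0.53],[0.4036,-0.001,0],1],
  [[0.051,0.512,-0.53],[0.4036,-0.001,0],1],
  [[0.051,0.512,-0.53],[0.4036,-0.001,0],1],
  [[0.051,0.512,-0.53],[0.4036,-0.001,0],1],
  [[0.051,0.512,-0.53],[0.4036,-0.001,0],1],
  [[0.051,0.512,-0.53],[0.4036,-0.001,0],1],
  [[0.051,0.512,-0.53],[0.4036,-0.001,0],1],
  [[0.051,0.512,-0.53],[0.4036,-0.001,0],1],
  [[0.051,0.512,-0.53],[0.4036,-0.001,0],1],
  [[0.051,0.512,-0.53],[0.4036,-0.001,0],1],
  [[0.051,0.512,-0.53],[0.4036,-0.001,0],1],
  [[0.051,0.512,-0.53],[0.4036,-0.001,0],1],
])

```text
t: 2.0
tcp_pos: [501.8, 136.4, 180.3]
eef_rot: [0.488, 0.511, -0.489, 0.512]
contact_force: [-0.3, -0.2, 0.9]
finger_gap: 85.5
```

```bash
python3 - <<'E'
from h import *
a=crop('top',205,180,345,240,5,'c_rolls1.png'); cv2.imwrite('pics/top1.png',a)
b=crop('scene',165,140,295,250,6,'s_rolls1.png'); cv2.imwrite('pics/scene1.png',b)
delta([502.2,137.7,64],down(-87.3))
E
```

```text
t 2.1 tcp [502.1 136.5 180.5] gap 85.6 F [ 0.  -0.7 -1. ]
shift [0.1165, 0.0001, -0.0013] rot [-0.0015, 0.001, -0.0003] rows>= 2.3
```

View pics/c_rolls1.png

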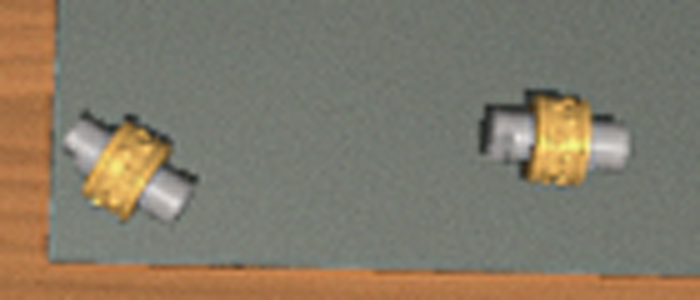

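View pics/top1.png

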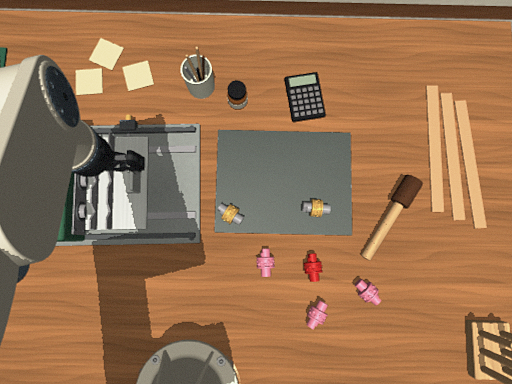

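View pics/scene1.png

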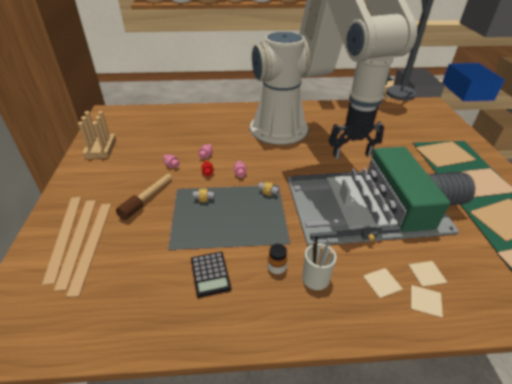

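arm_command([
  [[0.0,0,-0.0013],[0,0,0],-0.2],
  [[0.04,0,-0.0013],[0,0,0],-0.2],
  [[0.08,0,-0.0013],[0,0,0],-0.2],
  [[0.1,0,-0.0013],[0,0,0],-0.2],
  [[0.112,0,-0.0013],[0,0,0],-0.2],
  [[0.12,0,-0.0013],[0,0,0],-0.2],
  [[0.12,0,-0.0013],[0,0,0],-0.2],
  [[0.12,0,-0.0013],[0,0,0],-0.2],
])

```text
t: 2.9
tcp_pos: [502.9, 138.9, 61.1]
eef_rot: [0.488, 0.511, -0.488, 0.512]
contact_force: [-0.7, -0.1, 0.8]
finger_gap: 33.9
```

```bash
python3 - <<'E'
from h import *
crop('top',70,100,220,250,5,'c_tab.png');crop('scene',285,100,445,250,4,'s_tab.png')
s=arm.observe();print(s['tcp_pos'],s['contact_force'],s['finger_gap'])
E
```

```text
[503.02120293 138.9608014   61.33080543] [ 0.01891869 -0.22289888  0.10252322] 34.31689259520596
```

View pics/c_tab.png

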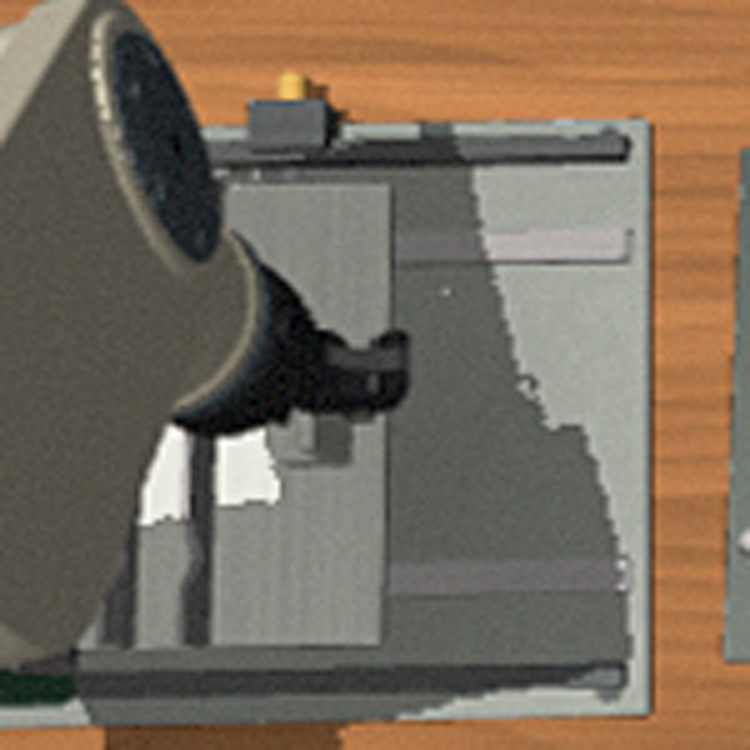

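View pics/s_tab.png

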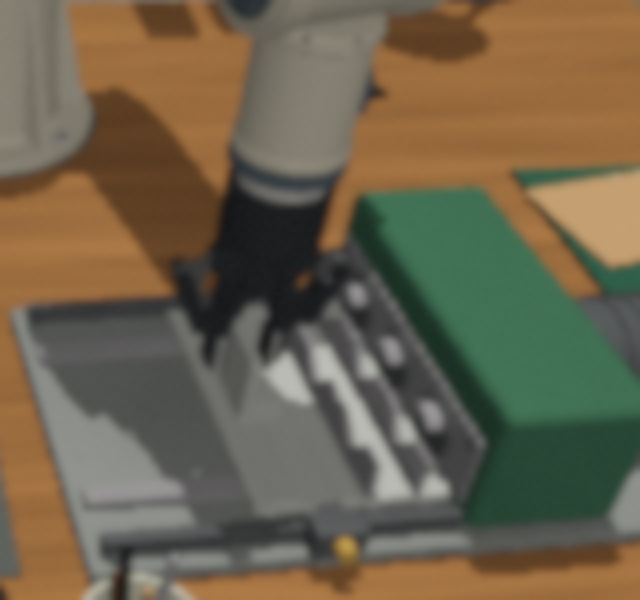

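arm_command([
  [[0,0,0],[0,0,0],-0.5],
  [[0,0,0],[0,0,0],-1],
  [[0,0,0],[0,0,0],-1],
  [[0,0,0],[0,0,0],-1],
  [[0,0,0],[0,0,0],-1],
  [[0,0,0],[0,0,0],-1],
])

```text
t: 3.6
tcp_pos: [502.6, 139.1, 61.0]
eef_rot: [0.488, 0.511, -0.488, 0.512]
contact_force: [-1.5, 2.0, 6.1]
finger_gap: 9.1
```

arm_command([
  [[0,0,0.004],[0,0,0],-1],
  [[0,0,0.012],[0,0,0],-1],
  [[0,0,0.02],[0,0,0],-1],
  [[0,0,0.03],[0,0,0],-1],
  [[0,0,0.04],[0,0,0],-1],
  [[0,0,0.05],[0,0,0],-1],
  [[0,0,0.06],[0,0,0],-1],
  [[0,0,0.07],[0,0,0],-1],
  [[0,0,0.078],[0,0,0],-1],
  [[0,0,0.084],[0,0,0],-1],
  [[0,0,0.088],[0,0,0],-1],
  [[0,0,0.09],[0,0,0],-1],
  [[0,0,0.09],[0,0,0],-1],
])

```text
t: 4.9
tcp_pos: [506.3, 50.1, 61.0]
eef_rot: [0.489, 0.512, -0.488, 0.511]
contact_force: [-3.3, 9.9, 5.9]
finger_gap: 8.6
```

arm_command([
  [[0,0,0.001],[0,0,0],-1],
  [[0,0,0.002],[0,0,0],-1],
  [[0,0,0.002],[0,0,0],-1],
])

```text
t: 5.2
tcp_pos: [506.3, 50.0, 61.0]
eef_rot: [0.49, 0.512, -0.488, 0.51]
contact_force: [-4.3, 25.0, 6.2]
finger_gap: 9.0
```

arm_command([
  [[0,0,-0.002],[0,0,0],-1],
  [[0,0,-0.002],[0,0,0],-0.2],
  [[0,0,-0.002],[0,0,0],-0.2],
  [[0,0,-0.002],[0,0,0],-0.2],
  [[-0.03,0,-0.002],[0,0,0],-0.2],
  [[-0.08,0,-0.002],[0,0,0],0],
  [[-0.13,0,-0.002],[0,0,0],1],
  [[-0.18,0,-0.002],[0,0,0],1],
  [[-0.2,0.0,0.05],[0,0,0],1],
  [[-0.2,-0.0,0.1],[0,0,0],1],
  [[-0.2,-0.03,0.15],[0,0,0],1],
  [[-0.2,-0.05,0.2],[0,0,0],1],
  [[-0.2,-0.05,0.23],[0,0,0],1],
  [[-0.2,-0.05,0.23],[0,0,0],1],
])

```text
t: 6.6
tcp_pos: [466.4, -189.9, 260.8]
eef_rot: [0.489, 0.51, -0.49, 0.511]
contact_force: [0.1, 1.0, 0.2]
finger_gap: 85.2
```

```bash
python3 - <<'E'
from h import *
a=crop('top',70,100,220,250,5,'c_out.png'); cv2.imwrite('pics/top2.png',a)
b=crop('scene',285,140,445,250,5,'s_out.png');cv2.imwrite('pics/scene2.png',b)
s=arm.observe();print(s['tcp_pos'],s['contact_force'],s['finger_gap'],s['joints'])
for n,im in(('top',a),('scene',b)):
  h=cv2.cvtColor(im,cv2.COLOR_BGR2HSV); m=cv2.inRange(h,(18,110,90),(32,255,255))
  k,l,st,ce=cv2.connectedComponentsWithStats(m)
  for i in range(1,k):
    if st[i][4]>25: print(n,st[i],ce[i])
E
```

```text
[ 466.95561256 -186.14503363  260.45191896] [ 0.09747912  0.37724375 -0.11593852] 85.28807885821827 [-3.81903958e-01  1.31588824e-01  1.85702185e+00 -6.57184534e-04
  1.15267152e+00  1.14511003e+00]
top [311 199   9  17  92] [314.48913043 206.5326087 ]
top [222 205  16  18 142] [229.23943662 213.48591549]
scene [262 182  13  14 105] [267.42857143 187.7047619 ]
scene [199 188   9  14 111] [202.75675676 194.42342342]
scene [368 234   7   7  36] [371.19444444 237.        ]
```

View pics/c_out.png

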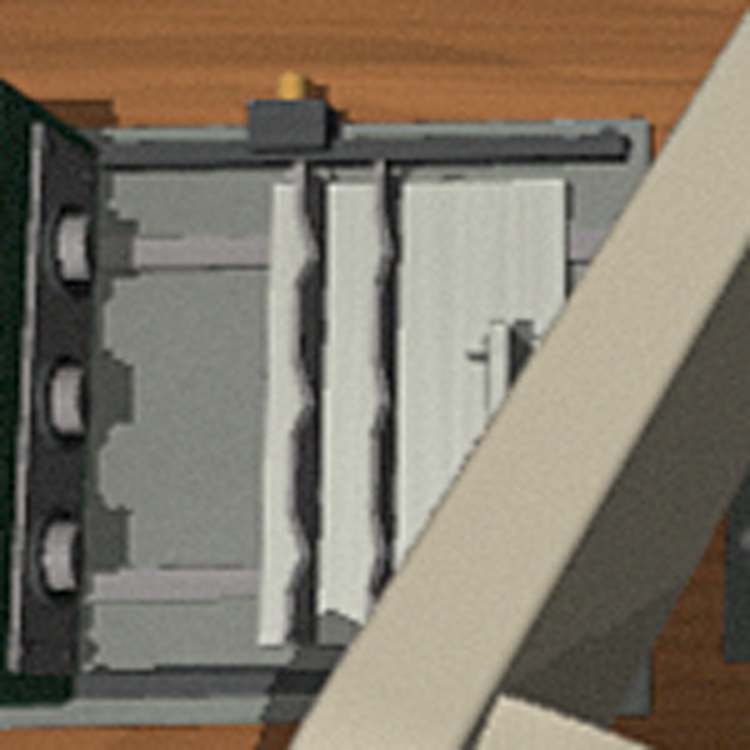

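View pics/top2.png

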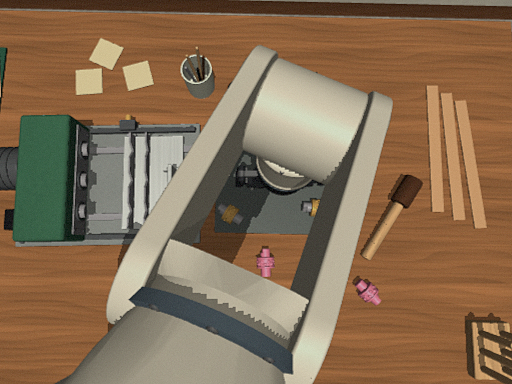

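```bash
python3 - <<'E'
from h import *
np.set_printoptions(precision=1,suppress=True)
top=cv2.imread('pics/top1.png'); sc=cv2.imread('pics/scene1.png')
def brass(im,lo):
  h=cv2.cvtColor(im,cv2.COLOR_BGR2HSV); m=cv2.inRange(h,lo,(35,255,255)); m=cv2.morphologyEx(m,cv2.MORPH_CLOSE,np.ones((3,3)))
  k,l,st,ce=cv2.connectedComponentsWithStats(m); return h,m,k,l,st,ce
for n,im,roi in(('top',top,(205,180,345,233)),('scene',sc,(170,178,292,250))):
  u0,v0,u1,v1=roi
  h,m,k,l,st,ce=brass(im[v0:v1,u0:u1],(15,100,90))
  for i in range(1,k):
    if 25<st[i][4]<400:
      ys,xs=np.where(l==i); r=cv2.minAreaRect(np.c_[xs,ys].astype(np.float32)); 
      c=ce[i]+[u0,v0]; print(n,st[i],c,r, px2w(n,*c,25))
E
```

```text
top [105  19  14  18 192] [316.7 207.7] ((111.67692565917969, 27.58461570739746), (11.411195755004883, 17.612932205200195), 7.125016689300537) [ 450.8 -306.6   25. ]
top [ 17  24  17  20 187] [229.5 213.3] ((24.632352828979492, 33.22058868408203), (11.120992660522461, 17.486801147460938), 32.47119140625) [431.9 -89.7  25. ]
scene [ 39  68  60   4 140] [245.3 248.1] ((68.5, 69.5), (3.0, 59.0), 90.0) [ 682.3 -183.    25. ]
```

```bash
python3 - <<'E'
from h import *
np.set_printoptions(precision=1,suppress=True)
for P in ([450.8,-306.6,25],[431.9,-89.7,25]): print(proj('scene',P))
print(px2w('scene',267.4,187.7,25),px2w('scene',202.8,194.4,25))
# roll axis by full mask
top=cv2.imread('pics/top1.png')
g=top.astype(int); 
u0,v0,u1,v1=205,180,345,233
c=g[v0:v1,u0:u1]; med=np.median(c.reshape(-1,3),axis=0); print(med)
d=np.abs(c-med).max(2); 
bri=c.max(2)>med.max()+18
m=cv2.morphologyEx((bri).astype(np.uint8),cv2.MORPH_OPEN,np.ones((2,2)))
k,l,st,ce=cv2.connectedComponentsWithStats(m)
for i in range(1,k):
  if 100<st[i][4]<900:
    ys,xs=np.where(l==i); r=cv2.minAreaRect(np.c_[xs,ys].astype(np.float32)); print(st[i],ce[i]+[u0,v0],r)
    vx,vy,x0,y0=cv2.fitLine(np.c_[xs,ys].astype(np.float32),cv2.DIST_L2,0,.01,.01).ravel(); print(vx,vy)
    p=[x0+u0,y0+v0]; a=px2w('top',p[0]-vx*10,p[1]-vy*10,25);b=px2w('top',p[0]+vx*10,p[1]+vy*10,25); e=a-b if a[1]>b[1] else b-a; print('mid',px2w('top',*p,25),'yaw of +y from world y',np.degrees(np.arctan2(-e[0],e[1])))
cv2.imwrite('pics/m.png',cv2.resize(m*255,None,fx=5,fy=5,interpolation=0))
E
```

```text
[203.4 195. ]
[269.2 188.7]
[426.2 -95.2  25. ] [ 447.5 -308.6   25. ]
[112. 121. 116.]
[  0   0  12  53 601] [210.2 205.3] ((5.5, 26.0), (52.0, 11.0), 90.0)
0.0162427 -0.9998681
mid [450.8 -40.8  25. ] yaw of +y from world y -88.77345330645564
[100  21  27  17 279] [318. 209.] ((113.0, 29.0), (16.0, 26.0), 90.0)
0.99496365 0.10023657
mid [ 447.6 -309.9   25. ] yaw of +y from world y -4.5035548753904315
[ 14  26  24  18 278] [230.5 214.7] ((25.5, 34.5), (17.0, 23.0), 90.0)
0.8335663 0.5524194
mid [428.4 -92.1  25. ] yaw of +y from world y -32.17911557512339
```

View pics/m.png

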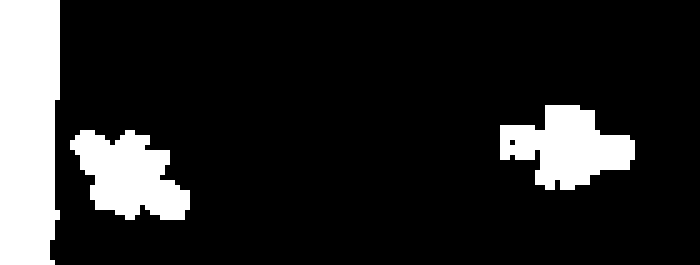

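View pics/s_rolls1.png

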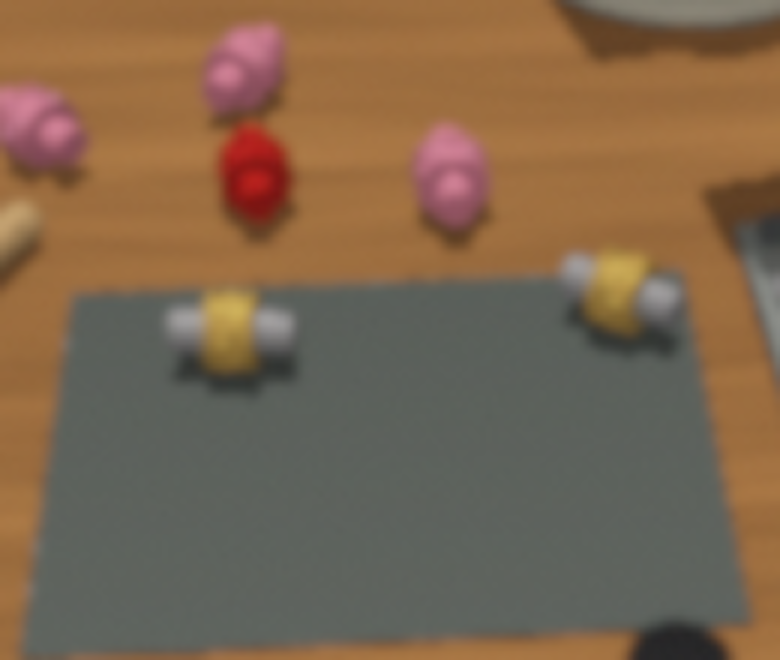

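```bash
python3 - <<'E'
from h import *
delta([431.5,-90,100],down(-32))
E
```

```text
t 6.7 tcp [ 467.  -186.1  260.5] gap 85.3 F [ 0.1  0.4 -0.1]
shift [0.1604, -0.0312, -0.0977] rot [-0.9682, 0.0006, 0.0003] rows>= 6.5
```

arm_command([
  [[0.04,-0.01,-0.03],[-0.12,0,0],1],
  [[0.08,-0.0312,-0.06],[-0.26,0,0],1],
  [[0.1604,-0.0312,-0.0977],[-0.4,0,0],1],
  [[0.1604,-0.0312,-0.0977],[-0.53,0,0],1],
  [[0.1604,-0.0312,-0.0977],[-0.67,0,0],1],
  [[0.1604,-0.0312,-0.0977],[-0.8,0,0],1],
  [[0.1604,-0.0312,-0.0977],[-0.93,0,0],1],
  [[0.1604,-0.0312,-0.0977],[-0.968,0,0],1],
  [[0.1604,-0.0312,-0.0977],[-0.968,0,0],1],
  [[0.1604,-0.0312,-0.0977],[-0.968,0,0],1],
])

```text
t: 7.7
tcp_pos: [431.7, -88.3, 100.1]
eef_rot: [0.194, 0.68, -0.194, 0.68]
contact_force: [-0.6, 0.2, -0.4]
finger_gap: 85.9
```

```bash
python3 - <<'E'
from h import *
delta([431.5,-90,5],down(-32))
im=crop('scene',165,100,315,220,5,'s_a.png')
im=crop('top',165,120,315,240,5,'t_a.png')
E
```

```text
t 7.7 tcp [431.7 -88.3 100.1] gap 85.9 F [-0.6  0.2 -0.4]
shift [0.0951, -0.0015, 0.0007] rot [0.0027, 0.0006, 0.0006] rows>= 1.9
```

View pics/s_a.png

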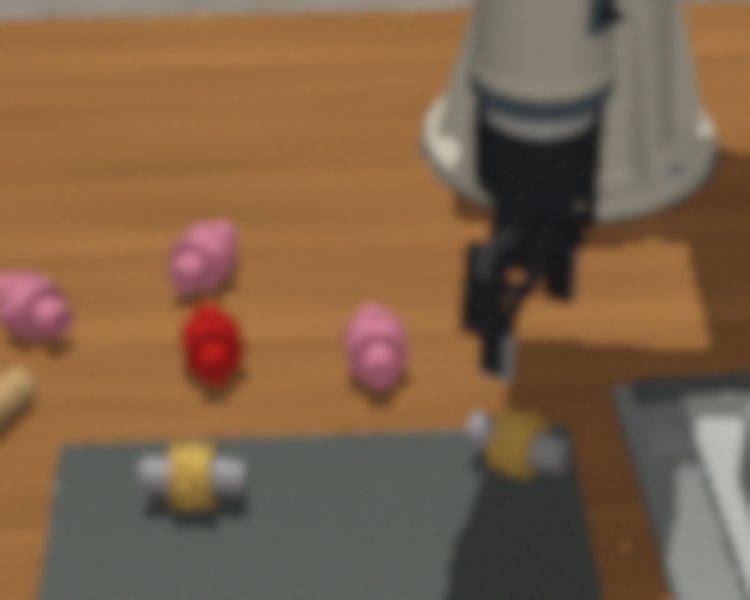

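View pics/t_a.png

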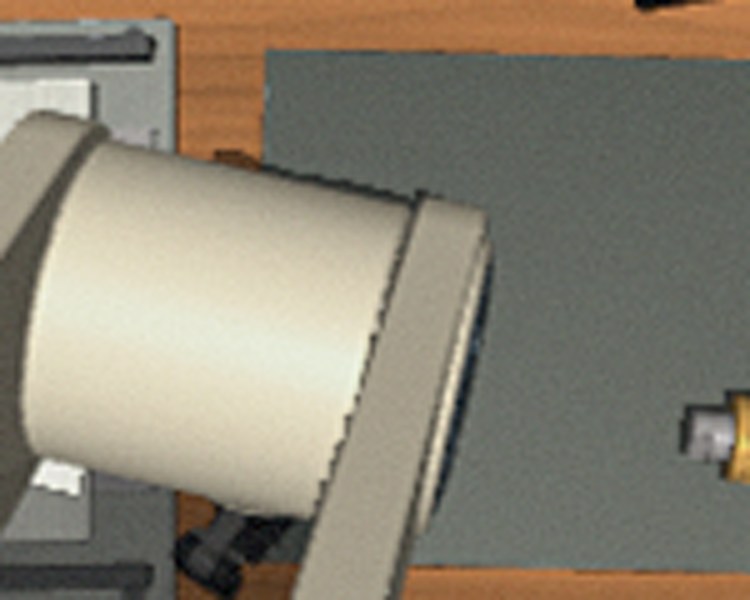

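arm_command([
  [[0.03,-0.0015,0.0007],[0,0,0],1],
  [[0.06,-0.0015,0.0007],[0,0,0],1],
  [[0.08,-0.0015,0.0007],[0,0,0],1],
  [[0.09,-0.0015,0.0007],[0,0,0],1],
  [[0.095,-0.0015,0.0007],[0,0,0],1],
  [[0.095,-0.0015,0.0007],[0,0,0],1],
  [[0.095,-0.0015,0.0007],[0,0,0],0],
  [[0.095,-0.0015,0.0007],[0,0,0],-1],
  [[0.095,-0.0015,0.0007],[0,0,0],-1],
  [[0.095,-0.0015,0.0007],[0,0,0],-1],
  [[0.095,-0.0015,0.0007],[0,0,0],-1],
  [[0.095,-0.0015,0.0007],[0,0,0],-1],
  [[0.095,-0.0015,0.0007],[0,0,0],-1],
])

```text
t: 9.1
tcp_pos: [431.9, -90.9, 5.9]
eef_rot: [0.194, 0.679, -0.194, 0.681]
contact_force: [-1.8, -0.2, 10.1]
finger_gap: 42.4
```

```bash
python3 - <<'E'
from h import *
delta([850,-190,480],down(-90))
E
```

```text
t 9.1 tcp [431.9 -90.9   5.9] gap 42.4 F [-1.8 -0.2 10.1]
shift [-0.4735, 0.1362, 0.4083] rot [1.0151, 0.0017, -0.0006] rows>= 12.8
```

arm_command([
  [[-0.03,0,0],[0,0,0],-1],
  [[-0.08,0,0],[0,0,0],-1],
  [[-0.12,0,0],[0,0,0],-1],
  [[-0.15,0.01,0.03],[0.1,0,0],-1],
  [[-0.18,0.03,0.07],[0.2,0,0],-1],
  [[-0.21,0.04,0.1],[0.3,0,0],-1],
  [[-0.24,0.05,0.13],[0.4,0,0],-1],
  [[-0.27,0.06,0.17],[0.5,0,0],-1],
  [[-0.3,0.07,0.2],[0.6,0,0],-1],
  [[-0.33,0.08,0.23],[0.7,0,0],-1],
  [[-0.36,0.09,0.27],[0.8,0,0],-1],
  [[-0.39,0.1,0.3],[0.9,0,0],-1],
  [[-0.42,0.11,0.34],[1,0,0],-1],
  [[-0.45,0.12,0.37],[1.015,0,0],-1],
  [[-0.47,0.13,0.4],[1.015,0,0],-1],
  [[-0.473,0.136,0.408],[1.015,0,0],-1],
  [[-0.473,0.136,0.408],[1.015,0,0],-1],
])

```text
t: 10.8
tcp_pos: [851.0, -190.0, 476.0]
eef_rot: [0.499, 0.5, -0.5, 0.5]
contact_force: [-0.1, -0.4, -5.6]
finger_gap: 42.3
```

```bash
python3 - <<'E'
from h import *
s=arm.observe(); print(s['tcp_pos'],s['joints'],s['finger_gap'])
im=viewer.snapshot('scene'); cv2.imwrite('pics/sc3.png',im)
p=proj('scene',s['tcp_pos']+[0,0,24]).astype(int); print(p)
u,v=p; crop('',max(u-50,0),max(v-40,0),u+50,v+40,8,'s_b.png',im)
E
```

```text
[ 851.00662652 -190.03006776  475.9592064 ] [-2.21140855e-01  7.48689420e-01  4.84603324e-01 -7.43257637e-04
  1.90980058e+00  1.34902032e+00] 42.25462719571081
[245 128]
```

View pics/s_b.png

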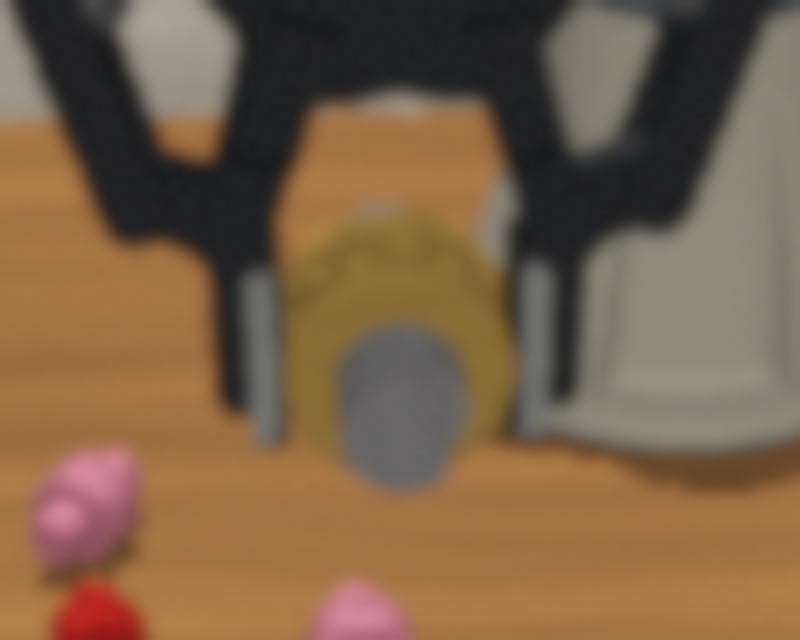

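arm_command([
  [[-0.03,0.03,0],[0,0,0],-1],
  [[-0.06,0.07,0],[0,0,0],-1],
  [[-0.08,0.1,0],[0,0,0],-1],
  [[-0.09,0.12,0],[0,0,0],-1],
  [[-0.09,0.12,0],[0,0,0],-1],
  [[-0.09,0.12,0],[0,0,0],-1],
])

```text
t: 11.45
tcp_pos: [893.5, -175.6, 519.9]
eef_rot: [0.508, 0.488, -0.492, 0.512]
contact_force: [-0.0, -0.6, -4.9]
finger_gap: 42.2
```

```bash
cat >> h.py <<'E'
def endview(name,cam_='scene',k=10,w=40,hh=30,gamma=True):
    s=arm.observe(); print(s['tcp_pos'].round(1),s['joints'].round(2),round(s['finger_gap'],1),'t',s['t'])
    Rt=R.from_quat(s['eef_rot']).as_matrix(); c=s['tcp_pos']-Rt[:,0]*24+Rt[:,1]*25
    im=viewer.snapshot(cam_); u,v=proj(cam_,c).round().astype(int); print('end px',u,v)
    cr=im[max(v-hh,0):v+hh,max(u-w,0):u+w].astype(float)
    cr=np.clip(cr*1.6,0,255).astype(np.uint8) if gamma else cr.astype(np.uint8)
    cv2.imwrite('pics/'+name,cv2.resize(cr,None,fx=k,fy=k,interpolation=cv2.INTER_LANCZOS4)); return im
E
python3 -c "
from h import *
endview('e1.png')"
```

```text
[ 893.5 -175.6  519.9] [-0.2   0.92  0.06 -0.    2.12  1.37] 42.2 t 11.45
end px 259 124
```

View pics/e1.png

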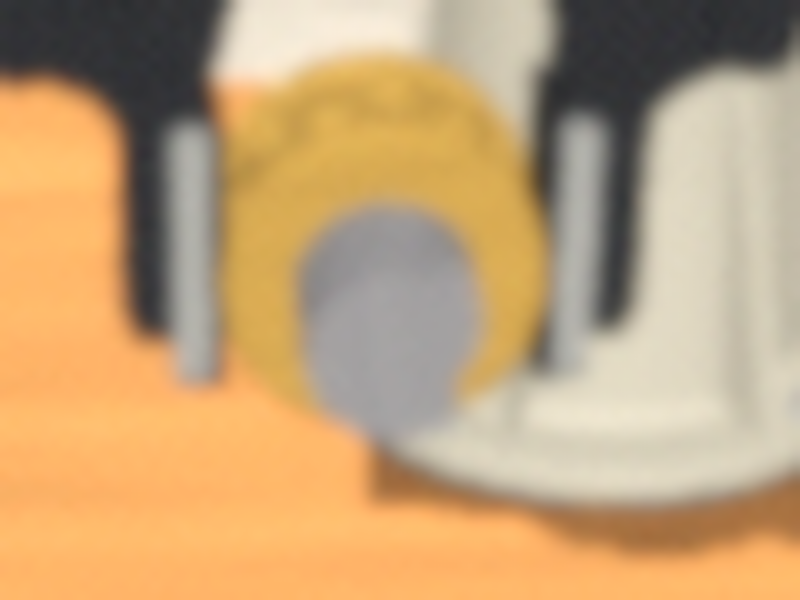

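```bash
python3 -c "
from h import *
delta([870,-190,480],down(-90))
R1=down(-90)*R.from_rotvec([0,.6,0]); delta([870,-190,480],R1)
R1=down(-90)*R.from_rotvec([0,-.6,0]); delta([870,-190,480],R1)"
```

```text
t 11.5 tcp [ 893.5 -175.6  520.1] gap 42.3 F [-0.6 -0.  -4.2]
shift [0.0392, -0.0251, 0.014] rot [0.0002, 0.0088, -0.0399] rows>= 1.0
t 11.5 tcp [ 893.5 -175.6  520.1] gap 42.3 F [-0.6 -0.  -4.2]
shift [0.0392, -0.0251, 0.014] rot [0.0122, 0.6087, -0.0386] rows>= 4.1
t 11.5 tcp [ 893.5 -175.6  520.1] gap 42.3 F [-0.6 -0.  -4.2]
shift [0.0392, -0.0251, 0.014] rot [-0.0117, -0.5911, -0.0387] rows>= 4.0
```

arm_command([
  [[0.039,-0.025,0.014],[0,0.15,-0.039],-1],
  [[0.039,-0.025,0.014],[0.01,0.3,-0.039],-1],
  [[0.039,-0.025,0.014],[0.012,0.45,-0.039],-1],
  [[0.039,-0.025,0.014],[0.012,0.609,-0.039],-1],
  [[0.039,-0.025,0.014],[0.012,0.609,-0.039],-1],
  [[0.039,-0.025,0.014],[0.012,0.609,-0.039],-1],
])

```text
t: 12.1
tcp_pos: [870.1, -193.5, 476.6]
eef_rot: [0.626, 0.625, -0.331, 0.327]
contact_force: [-0.3, -1.0, -5.2]
finger_gap: 42.4
```

```bash
python3 -c "
from h import *
endview('e2.png',gamma=True)
s=arm.observe(); print(R.from_quat(s['eef_rot']).as_matrix().round(2))
R1=down(-90)*R.from_rotvec([0,-.6,0]); delta([870,-190,480],R1)"
```

```text
[ 870.1 -193.5  476.6] [-0.42  1.02  0.09  0.68  2.19  1.52] 42.4 t 12.1
end px 235 147
[[-0.    1.   -0.  ]
 [ 0.56 -0.   -0.83]
 [-0.83 -0.   -0.56]]
t 12.15 tcp [ 870.3 -191.9  478.1] gap 42.3 F [ 0.3 -0.  -4.6]
shift [-0.0005, -0.0004, -0.0026] rot [-0.0022, -1.1993, 0.0024] rows>= 8.0
```

View pics/e2.png

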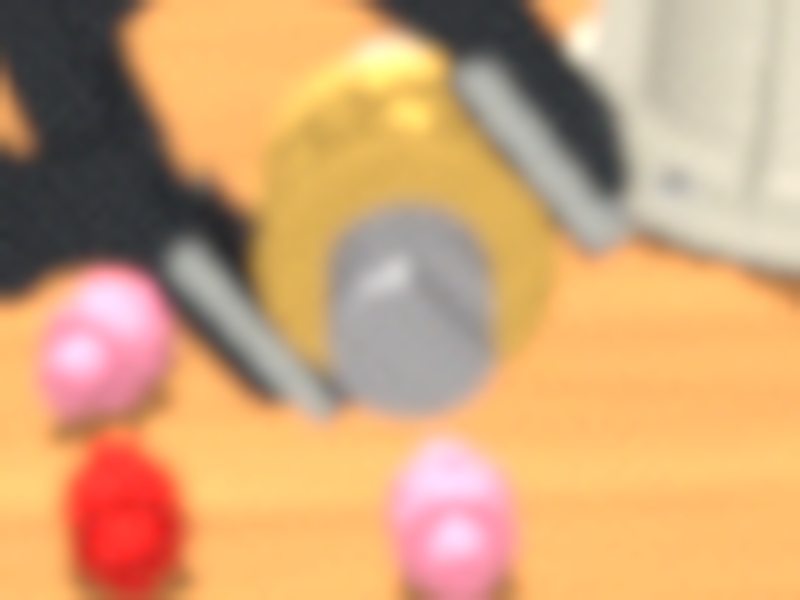

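arm_command([
  [[0,0,0],[0,0.12,0],-1],
  [[0,0,0],[0,0.25,0],-1],
  [[0,0,0],[0,0.4,0],-1],
  [[0,0,0],[0,0.5,0],-1],
  [[0,0,0],[0,0.6,0],-1],
  [[0,0,0],[0,0.6,0],-1],
  [[0,0,0],[0,0.6,0],-1],
])

```text
t: 12.85
tcp_pos: [870.6, -189.0, 479.7]
eef_rot: [0.694, 0.695, -0.132, 0.132]
contact_force: [0.6, 0.0, -3.6]
finger_gap: 42.5
```

```bash
python3 -c "
from h import *
endview('e3.png',gamma=True,k=14,w=28,hh=21)
s=arm.observe(); print(R.from_quat(s['eef_rot']).as_matrix().round(2))"
```

```text
[ 870.6 -189.   479.7] [-0.53  1.14  0.17  1.29  2.15  1.65] 42.5 t 12.85
end px 232 152
[[-0.    1.    0.  ]
 [ 0.93  0.   -0.37]
 [-0.37  0.   -0.93]]
```

View pics/e3.png

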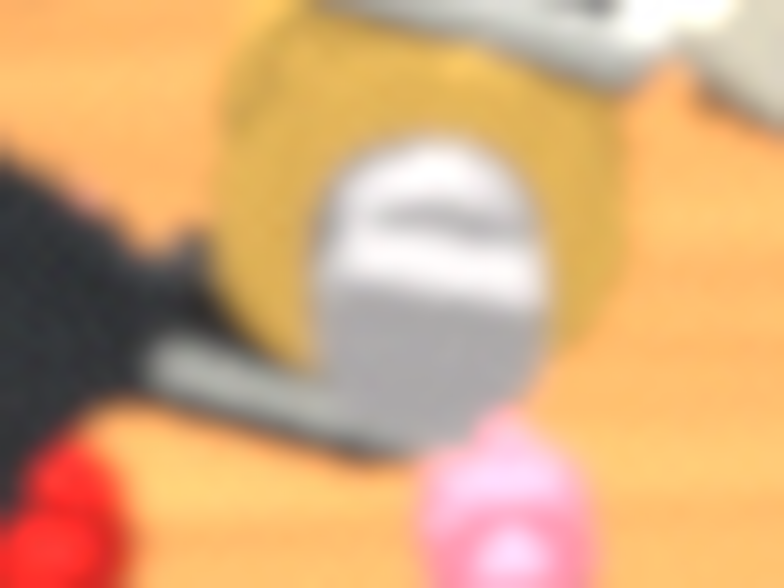

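```bash
cat >> h.py <<'E'
def flatang(pts,cam_,u,v,w,hh,k,s=None):
    """edge points in crop px -> flat normal in tool coords, angle: 0=-z_tool ..."""
    s=s or arm.observe(); Rt=R.from_quat(s['eef_rot']).as_matrix(); c=s['tcp_pos']-Rt[:,0]*24; n=Rt[:,1]; p0=c+33*n
    W=[]
    for x,y in pts:
        uu=max(u-w,0)+(x+.5)/k-.5; vv=max(v-hh,0)+(y+.5)/k-.5
        o,d=ray(cam_,uu,vv); W.append(Rt.T@(o+d*((p0-o)@n)/(d@n)-p0))
    W=np.array(W); print('tool coords of edge',W.round(1).tolist()); e=W[1]-W[0]; print('len',np.linalg.norm(e[[0,2]]))
    return e
E
python3 -c "
from h import *
e=flatang([(335,280),(545,310)],'scene',232,152,28,21,14)
# normal perpendicular to e in x-z plane
print('edge dir angle from tool x (deg, toward +z)',np.degrees(np.arctan2(e[2],e[0])))"
```

```text
tool coords of edge [[-8.5, -0.0, -2.9], [12.6, -0.0, -6.4]]
len 21.4240247792444
edge dir angle from tool x (deg, toward +z) -9.548090056262296
```

```bash
python3 -c "
from h import *
delta([427.4,131.5,250],down(2.6))"
```

```text
t 12.9 tcp [ 870.5 -188.6  481.1] gap 42.4 F [ 0.2 -0.5 -4.1]
shift [0.3829, -0.443, 0.0968] rot [-1.3998, -0.9117, -0.9546] rows>= 12.8
```

arm_command([
  [[0.01,-0.03,0.006],[-0.1,-0.07,-0.07],-1],
  [[0.03,-0.06,0.012],[-0.2,-0.13,-0.14],-1],
  [[0.06,-0.09,0.02],[-0.3,-0.2,-0.205],-1],
  [[0.08,-0.12,0.025],[-0.4,-0.26,-0.27],-1],
  [[0.11,-0.15,0.03],[-0.5,-0.33,-0.34],-1],
  [[0.14,-0.18,0.04],[-0.6,-0.39,-0.41],-1],
  [[0.17,-0.21,0.045],[-0.7,-0.456,-0.477],-1],
  [[0.2,-0.24,0.05],[-0.8,-0.52,-0.545],-1],
  [[0.23,-0.27,0.06],[-0.9,-0.586,-0.614],-1],
  [[0.26,-0.3,0.065],[-1,-0.651,-0.682],-1],
  [[0.29,-0.33,0.07],[-1.1,-0.716,-0.75],-1],
  [[0.31,-0.36,0.08],[-1.2,-0.78,-0.818],-1],
  [[0.34,-0.39,0.085],[-1.3,-0.847,-0.887],-1],
  [[0.37,-0.42,0.09],[-1.4,-0.912,-0.955],-1],
  [[0.383,-0.443,0.097],[-1.4,-0.912,-0.955],-1],
  [[0.383,-0.443,0.097],[-1.4,-0.912,-0.955],-1],
  [[0.383,-0.443,0.097],[-1.4,-0.912,-0.955],-1],
  [[0.383,-0.443,0.097],[-1.4,-0.912,-0.955],-1],
])

```text
t: 14.7
tcp_pos: [429.2, 132.2, 252.7]
eef_rot: [-0.014, 0.706, 0.018, 0.708]
contact_force: [0.5, 0.0, -4.8]
finger_gap: 42.2
```

```bash
python3 -c "
from h import *
delta([427.4,131.5,85],down(2.6))
print(arm.observe()['joints'].round(2))
crop('scene',270,60,430,220,4,'s_c.png')"
```

```text
t 14.7 tcp [429.2 132.2 252.7] gap 42.2 F [ 0.5  0.  -4.8]
shift [0.1677, -0.0015, -0.0022] rot [-0.0005, 0.0024, -0.0055] rows>= 3.4
[0.29 0.05 1.97 0.01 1.12 0.24]
```

View pics/s_c.png

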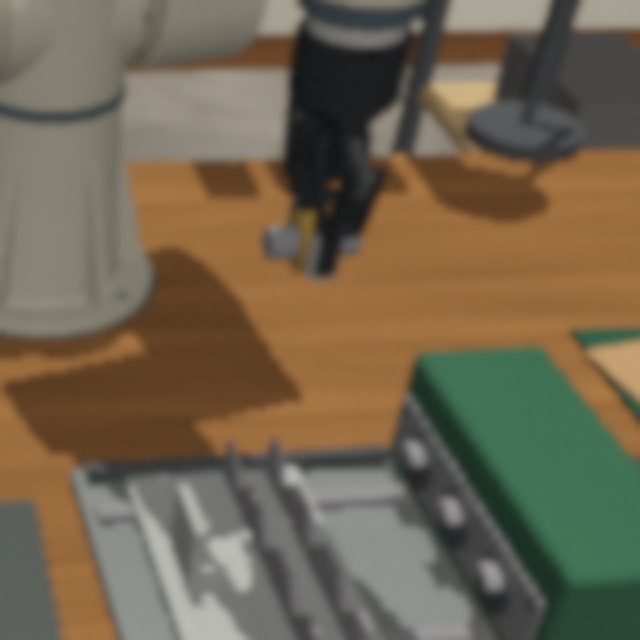

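```bash
python3 -c "
from h import *
s=arm.observe(); Rt=R.from_quat(s['eef_rot']).as_matrix(); c=s['tcp_pos']-Rt[:,0]*24
im=viewer.snapshot('scene'); u0,v0=320,100; k=12
def pj(x,y,z): 
    p=proj('scene',s['tcp_pos']+Rt@np.array([x,y,z])); return ((p-[u0,v0]+.5)*k-.5).round()
print('end faces ctr',pj(-22,-33,0),pj(-22,33,0))
print('band left edge/right at z+22 ',pj(-22,-13,22),pj(-22,13,22),pj(-44,-13,0),pj(-44,13,0))
print('pad front finger outer bottom', pj(-6,-11,36),pj(-6,11,36), 'inner',pj(-6,-11,22),pj(-6,11,22))
crop('',u0,v0,u0+60,v0+48,k,'s_d.png',im)"
```

```text
end faces ctr [213. 245.] [478. 230.]
band left edge/right at z+22  [323. 285.] [429. 280.] [310. 158.] [416. 152.]
pad front finger outer bottom [338. 374.] [427. 369.] inner [319. 344.] [408. 339.]
```

View pics/s_d.png

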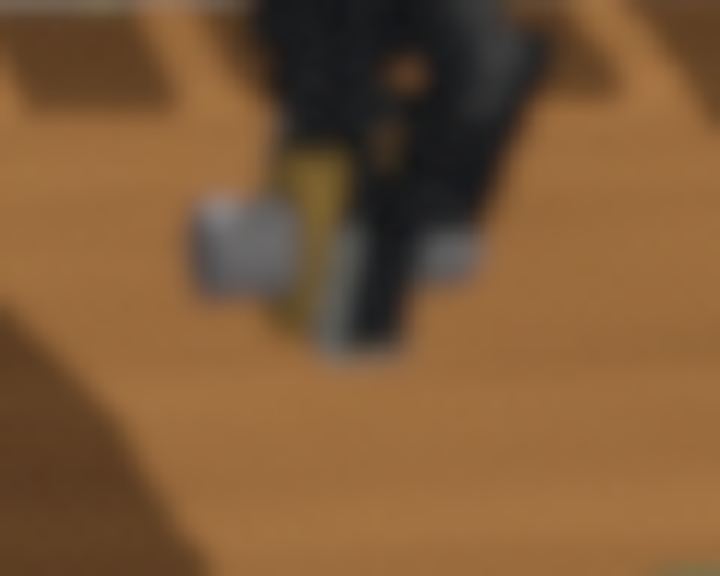

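arm_command([
  [[0.04,-0.001,-0.002],[0,0.002,-0.005],-1],
  [[0.08,-0.001,-0.002],[0,0.002,-0.005],-1],
  [[0.12,-0.001,-0.002],[0,0.002,-0.005],-1],
  [[0.15,-0.001,-0.002],[0,0.002,-0.005],-1],
  [[0.17,-0.001,-0.002],[0,0.002,-0.005],-1],
  [[0.178,-0.001,-0.002],[0,0.002,-0.005],-1],
  [[0.178,-0.001,-0.002],[0,0.002,-0.005],-1],
  [[0.178,-0.001,-0.002],[0,0.002,-0.005],-1],
])

```text
t: 15.6
tcp_pos: [425.8, 131.5, 73.4]
eef_rot: [-0.016, 0.708, 0.015, 0.706]
contact_force: [0.1, -0.5, -4.3]
finger_gap: 42.4
```

```bash
python3 -c "
from h import *
delta([427.4,132.0,42],down(2.6))
crop('scene',290,90,420,190,6,'s_e.png')
crop('top',70,130,190,230,6,'t_e.png')"
```

```text
t 15.6 tcp [425.8 131.5  73.4] gap 42.4 F [ 0.1 -0.5 -4.3]
shift [0.0314, 0.0005, 0.0017] rot [-0.0016, -0.0031, 0.0] rows>= 0.6
```

View pics/s_e.png

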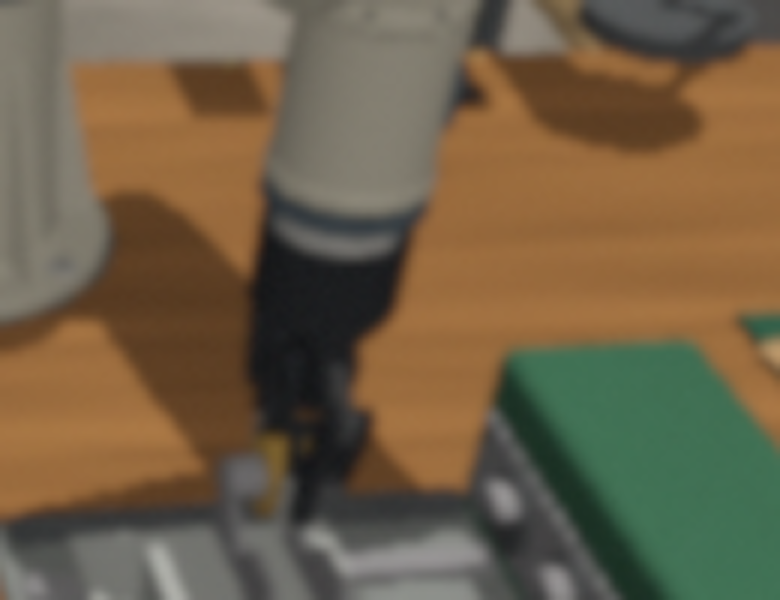

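View pics/t_e.png

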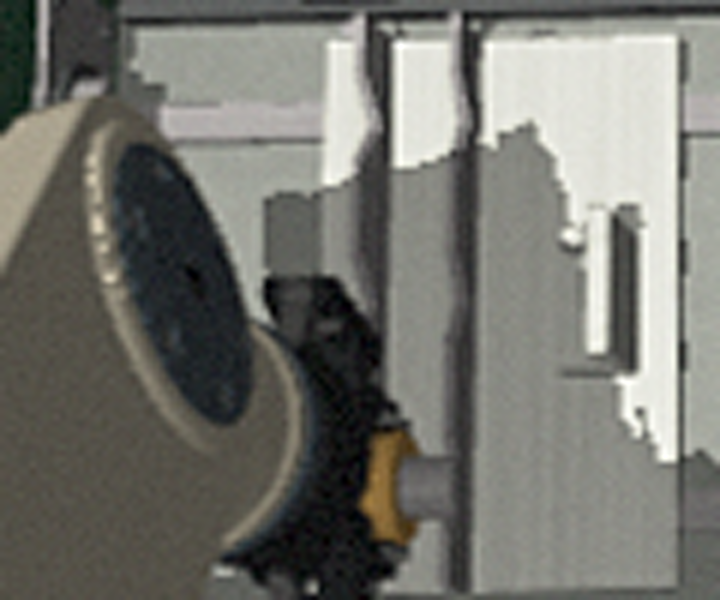

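arm_command([
  [[0.006,0.0005,0.0017],[-0.0016,-0.003,0],-1],
  [[0.012,0.0005,0.0017],[-0.0016,-0.003,0],-1],
  [[0.017,0.0005,0.0017],[-0.0016,-0.003,0],-1],
  [[0.022,0.0005,0.0017],[-0.0016,-0.003,0],-1],
  [[0.022,0.0005,0.0017],[-0.0016,-0.003,0],-1],
])

```text
t: 16.2
tcp_pos: [425.7, 131.9, 49.8]
eef_rot: [-0.017, 0.708, 0.016, 0.706]
contact_force: [0.2, 0.9, -4.8]
finger_gap: 42.0
```

arm_command([
  [[0.003,0,0],[0,0,0],-1],
  [[0.006,0,0],[0,0,0],-1],
  [[0.006,0,0],[0,0,0],-1],
])

```text
t: 16.5
tcp_pos: [427.5, 132.3, 44.7]
eef_rot: [-0.016, 0.707, 0.016, 0.707]
contact_force: [3.5, 1.0, -3.9]
finger_gap: 42.2
```

arm_command([
  [[0.002,0,0.001],[0,0,0],-1],
  [[0.004,0,0.001],[0,0,0],-1],
  [[0.004,0,0.001],[0,0,0],-1],
])

```text
t: 16.8
tcp_pos: [430.5, 132.9, 41.6]
eef_rot: [-0.016, 0.705, 0.017, 0.709]
contact_force: [7.8, -0.5, 1.2]
finger_gap: 42.4
```

arm_command([
  [[0,0,0.002],[0,0,0],-1],
  [[0.001,0,0.003],[0,0,0],-1],
  [[0.002,0,0.003],[0,0,0],-1],
])

```text
t: 17.1
tcp_pos: [431.4, 132.7, 40.2]
eef_rot: [-0.016, 0.707, 0.016, 0.707]
contact_force: [-7.0, -1.0, 46.3]
finger_gap: 42.6
```

arm_command([
  [[-0.002,0,-0.0005],[0,0,0],-1],
  [[-0.002,0,-0.0005],[0,0,0],-1],
  [[-0.002,0,-0.0005],[0,0,0],0.4],
  [[-0.002,0,-0.0005],[0,0,0],0.4],
  [[-0.002,0,-0.0005],[0,0,0],0.4],
  [[-0.03,0,-0.0005],[0,0,0],0.4],
  [[-0.07,0,-0.0005],[0,0,0],0.4],
  [[-0.11,0,-0.0005],[0,0,0],1],
  [[-0.15,0,-0.0005],[0,0,0],1],
  [[-0.19,0,-0.03],[0,0,0],1],
  [[-0.2,0,-0.08],[0,0,0],1],
  [[-0.2,-0.05,-0.1],[0,0,0],1],
  [[-0.2,-0.1,-0.1],[0,0,0],1],
  [[-0.2,-0.15,-0.1],[0,0,0],1],
  [[-0.2,-0.2,-0.1],[0,0,0],1],
  [[-0.2,-0.25,-0.1],[0,0,0],1],
  [[-0.2,-0.3,-0.1],[0,0,0],1],
  [[-0.2,-0.3,-0.1],[0,0,0],1],
])

```text
t: 18.9
tcp_pos: [344.0, -176.7, 238.7]
eef_rot: [-0.015, 0.708, 0.014, 0.706]
contact_force: [-0.1, -0.0, -0.3]
finger_gap: 85.3
```

```bash
python3 -c "
from h import *
s=arm.observe();print(s['tcp_pos'],s['joints'].round(2),s['t'])
im=crop('scene',290,120,400,200,7,'s_f.png');cv2.imwrite('pics/scene_f.png',im)
im=crop('top',70,130,190,230,6,'t_f.png');cv2.imwrite('pics/top_f.png',im)"
```

```text
[ 343.983672   -176.70113475  238.7424577 ] [-0.48 -0.04  2.09 -0.    1.09 -0.52] 18.9
```

View pics/s_f.png

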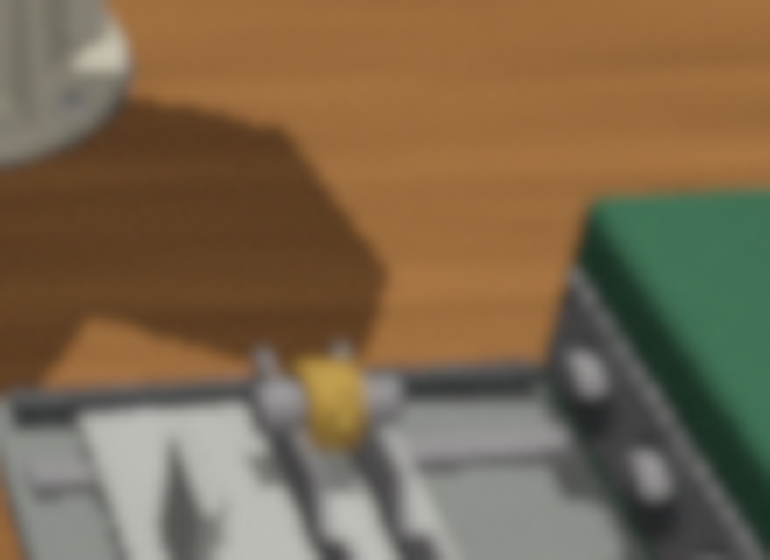

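View pics/top_f.png

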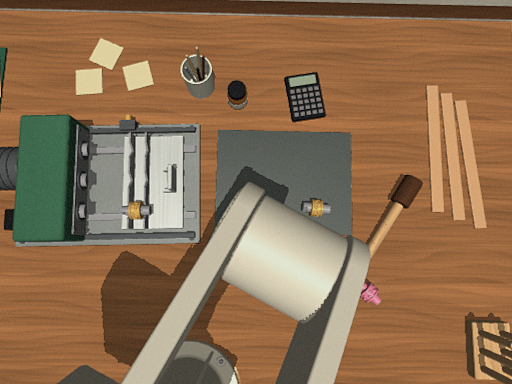

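View pics/t_f.png

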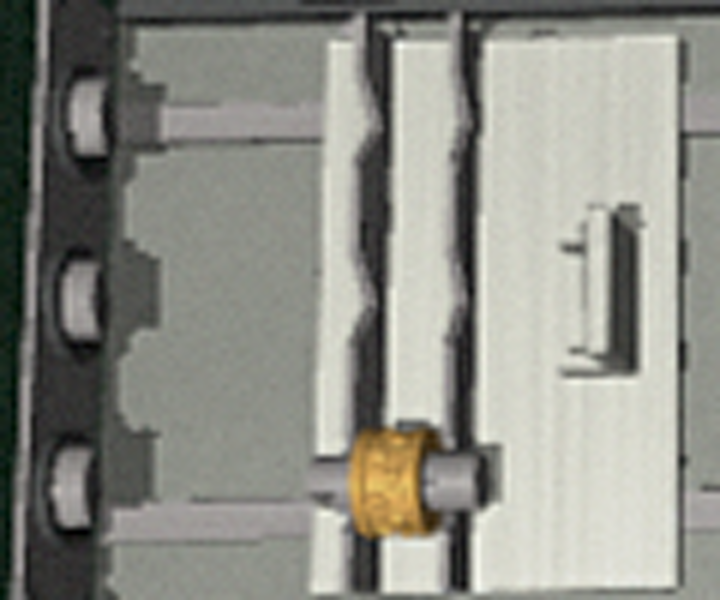

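```bash
python3 -c "
from h import *
print(px2w('top',136,210,60))
im=cv2.imread('pics/top_f.png'); h=cv2.cvtColor(im,cv2.COLOR_BGR2HSV); m=cv2.inRange(h,(15,100,90),(35,255,255))[120:240,70:345]
k,l,st,ce=cv2.connectedComponentsWithStats(m)
for i in range(1,k):
  if st[i][4]>60: print(st[i],ce[i]+[70,120],px2w('top',*(ce[i]+[70,120]),60),px2w('top',*(ce[i]+[70,120]),25))
"
```

```text
[431.90083897 132.06206503  60.        ]
[241  79  12  18 186] [316.65591398 207.80107527] [ 446.8778091  -300.27834785   60.        ] [ 450.58351728 -306.65365804   25.        ]
[ 58  81  13  19 199] [133.9798995  210.05025126] [431.67230302 136.87865324  60.        ] [434.75727246 148.34952901  25.        ]
```

```bash
cat >> h.py <<'E'
YAW=2.6
def tilt(zdir,th):
    a=np.radians(YAW); Y=np.array([-np.sin(a),np.cos(a),0]); return R.from_rotvec(Y*np.radians(th))*down(zdir)
def about(c,zdir,th,d):
    Rt=tilt(zdir,th); return np.array(c)+Rt.as_matrix()[:,0]*d, Rt
def arc(c,zdir,th0,th1,n,d):
    """rows relative to pose at th0"""
    p0,R0=about(c,zdir,th0,d)
    for i in range(1,n+1):
        p,Rt=about(c,zdir,th0+(th1-th0)*i/n,d); print((R0.inv().apply(p-p0)/1000).round(4).tolist(),(R0.inv()*Rt).as_rotvec().round(3).tolist())
E
python3 -c "
from h import *
c=[431.2,132.3,60]
delta(*about(c,92.6,-40,-90))
"
```

```text
t 19.0 tcp [ 343.6 -172.8  238.2] gap 85.5 F [-0.5  0.1  0.5]
shift [0.1094, 0.3009, 0.0429] rot [-1.5036, -0.5492, -0.5485] rows>= 11.3
```

```bash
python3 -c "
from h import *
c=[431.2,132.3,60]
delta([400,132,220],down(92.6))
"
```

```text
t 19.0 tcp [ 343.6 -172.8  238.2] gap 85.5 F [-0.5  0.1  0.5]
shift [0.0183, 0.3022, 0.0692] rot [-1.5741, -0.0018, -0.0029] rows>= 10.5
```

arm_command([
  [[0,0.03,0.02],[-0.14,0,0],1],
  [[0,0.06,0.04],[-0.28,0,0],1],
  [[0,0.09,0.069],[-0.42,0,0],1],
  [[0,0.12,0.069],[-0.56,0,0],1],
  [[0.01,0.15,0.069],[-0.7,0,0],1],
  [[0.018,0.18,0.069],[-0.84,0,0],1],
  [[0.018,0.21,0.069],[-0.98,0,0],1],
  [[0.018,0.24,0.069],[-1.12,0,0],1],
  [[0.018,0.27,0.069],[-1.26,0,0],1],
  [[0.018,0.302,0.069],[-1.4,0,0],1],
  [[0.018,0.302,0.069],[-1.54,0,0],1],
  [[0.018,0.302,0.069],[-1.574,0,0],1],
  [[0.018,0.302,0.069],[-1.574,0,0],1],
])

```text
t: 20.3
tcp_pos: [397.8, 134.4, 220.3]
eef_rot: [-0.512, 0.487, 0.514, 0.486]
contact_force: [0.9, 0.2, -0.1]
finger_gap: 85.4
```

```bash
python3 -c "
from h import *
c=[431.2,132.3,60]
print(arm.observe()['joints'].round(2))
delta(*about(c,92.6,-35,-90))
"
```

```text
[ 0.32  0.04  2.06  0.    1.05 -1.3 ]
t 20.3 tcp [397.8 134.4 220.3] gap 85.4 F [ 0.9  0.2 -0.1]
shift [0.0866, 0.0182, -0.0035] rot [0.0071, 0.0019, -0.6137] rows>= 4.1
```

arm_command([
  [[0.01,0.005,-0.0035],[0,0,-0.14],1],
  [[0.02,0.01,-0.0035],[0,0,-0.28],1],
  [[0.04,0.018,-0.0035],[0,0,-0.42],1],
  [[0.06,0.018,-0.0035],[0.005,0,-0.56],1],
  [[0.0866,0.0182,-0.0035],[0.007,0.002,-0.614],1],
  [[0.0866,0.0182,-0.0035],[0.007,0.002,-0.614],1],
  [[0.0866,0.0182,-0.0035],[0.007,0.002,-0.614],1],
  [[0.0866,0.0182,-0.0035],[0.007,0.002,-0.614],1],
])

```text
t: 21.1
tcp_pos: [378.9, 129.8, 142.3]
eef_rot: [0.63, -0.318, -0.342, -0.621]
contact_force: [18.3, 1.1, 12.0]
finger_gap: 85.6
```

```bash
python3 -c "
from h import *
c=[431.2,132.3,60]
print(arm.observe()['joints'].round(2))
delta(*about(c,92.6,-35,25))
crop('scene',270,80,410,190,5,'s_g.png')
"
```

```text
[ 0.57 -0.03  2.55 -1.3   0.3   0.17]
t 21.1 tcp [378.9 129.8 142.3] gap 85.6 F [18.3  1.1 12. ]
shift [0.1225, 0.0031, 0.0003] rot [-0.0097, -0.0017, -0.0101] rows>= 2.5
```

View pics/s_g.png

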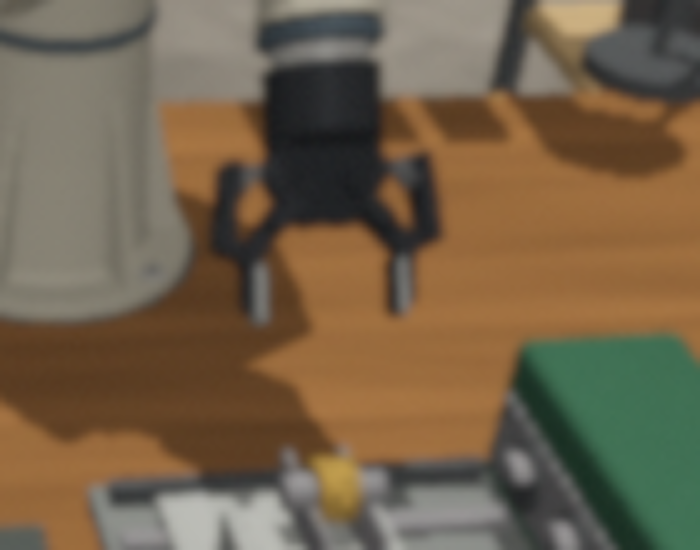

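```bash
python3 -c "
from h import *
c=[431.2,132.3,60]
s=arm.observe(); print(s['joints'],s['contact_force'])
delta(*about(c,92.6,-5,-110))
"
```

```text
[ 0.57455661 -0.02837098  2.55744544 -1.287638    0.2994595   0.18517471] [-2.4496779  -2.32154536 -3.4829441 ]
t 21.15 tcp [375.4 129.2 139.6] gap 85.5 F [-2.4 -2.3 -3.5]
shift [0.001, -0.0551, 0.0022] rot [-0.0288, 0.0062, 0.5059] rows>= 3.4
```

arm_command([
  [[0,-0.015,0.001],[0,0,0.1],1],
  [[0,-0.03,0.001],[-0.01,0,0.2],1],
  [[0,-0.045,0.002],[-0.02,0,0.3],1],
  [[0,-0.055,0.002],[-0.028,0.006,0.4],1],
  [[0.001,-0.055,0.002],[-0.028,0.006,0.506],1],
  [[0.001,-0.055,0.002],[-0.028,0.006,0.506],1],
  [[0.001,-0.055,0.002],[-0.028,0.006,0.506],1],
  [[0.001,-0.055,0.002],[-0.028,0.006,0.506],1],
  [[0.001,-0.055,0.002],[-0.028,0.006,0.506],1],
])

```text
t: 22.05
tcp_pos: [425.8, 132.5, 173.1]
eef_rot: [0.544, -0.462, -0.488, -0.503]
contact_force: [-0.4, -0.3, -1.1]
finger_gap: 85.1
```

```bash
python3 -c "
from h import *
c=[431.2,132.3,60]
s=arm.observe(); print(s['joints'],s['contact_force'])
delta(*about(c,92.6,0,25))
"
```

```text
[ 0.33111791  0.10009734  2.11914379 -0.05767114  0.83450864 -1.26904058] [-0.44409457 -0.30706583 -1.05355129]
t 22.05 tcp [425.8 132.5 173.1] gap 85.1 F [-0.4 -0.3 -1.1]
shift [0.1379, 0.008, 0.002] rot [0.0208, -0.0171, 0.0969] rows>= 2.8
```

arm_command([
  [[0,0.008,0.002],[0.02,-0.017,0.097],1],
  [[0.03,0.008,0.002],[0.02,-0.017,0.097],1],
  [[0.06,0.008,0.002],[0.02,-0.017,0.097],1],
  [[0.09,0.008,0.002],[0.02,-0.017,0.097],1],
  [[0.11,0.008,0.002],[0.02,-0.017,0.097],1],
  [[0.11,0.008,0.002],[0.02,-0.017,0.097],1],
  [[0.11,0.008,0.002],[0.02,-0.017,0.097],1],
])

```text
t: 22.75
tcp_pos: [427.5, 133.3, 63.3]
eef_rot: [-0.511, 0.488, 0.512, 0.488]
contact_force: [-0.4, -0.3, 0.7]
finger_gap: 85.3
```

```bash
python3 -c "
from h import *
c=[431.2,132.3,60]
s=arm.observe(); print(s['joints'],s['contact_force'])
delta(*about(c,92.6,0,25))
crop('scene',290,100,400,190,6,'s_h.png')
"
```

```text
[ 2.98270241e-01  3.36827612e-01  2.13627894e+00  1.30057406e-03
  6.69830937e-01 -1.32075455e+00] [-0.3592067  -0.34128274  0.7280659 ]
t 22.75 tcp [427.5 133.3  63.3] gap 85.3 F [-0.4 -0.3  0.7]
shift [0.0283, -0.0037, -0.0012] rot [0.0018, 0.0004, -0.0015] rows>= 0.6
```

View pics/s_h.png

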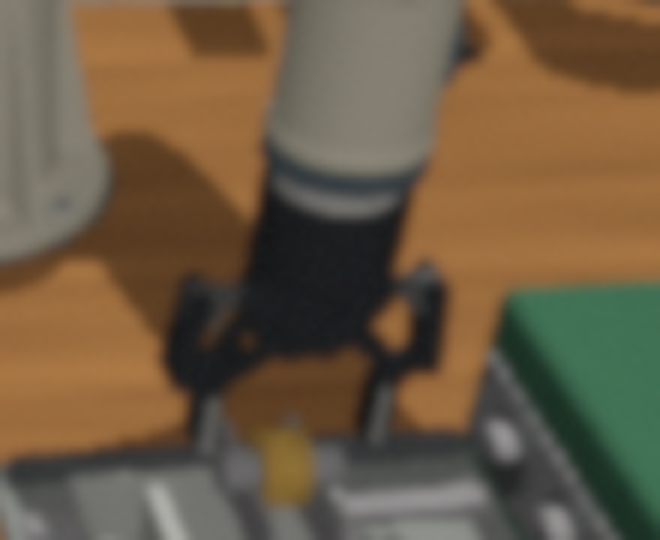

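arm_command([
  [[0.01,-0.0037,-0.0018],[0.002,0,-0.0015],1],
  [[0.02,-0.0037,-0.0018],[0.002,0,-0.0015],1],
  [[0.028,-0.0037,-0.0018],[0.002,0,-0.0015],1],
  [[0.028,-0.0037,-0.0018],[0.002,0,-0.0015],1],
  [[0.028,-0.0037,-0.0018],[0.002,0,-0.0015],0.6],
  [[0.028,-0.0037,-0.0018],[0.002,0,-0.0015],0.4],
  [[0.028,-0.0037,-0.0018],[0.002,0,-0.0015],0.2],
  [[0.028,-0.0037,-0.0018],[0.002,0,-0.0015],-1],
  [[0.028,-0.0037,-0.0018],[0.002,0,-0.0015],-1],
  [[0.028,-0.0037,-0.0018],[0.002,0,-0.0015],-1],
])

```text
t: 23.8
tcp_pos: [432.5, 131.6, 35.3]
eef_rot: [-0.511, 0.488, 0.511, 0.489]
contact_force: [-1.5, -2.4, 4.2]
finger_gap: 64.8
```

```bash
python3 -c "
from h import *
c=[431.2,132.3,60]
s=arm.observe(); print(s['joints'],s['contact_force'])
delta(*about(c,92.6,0,25))
arc(c,92.6,0,42,7,25)
"
```

```text
[ 2.91255827e-01  3.96185316e-01  2.14148546e+00  1.95790271e-03
  6.02988362e-01 -1.32508562e+00] [-1.4725024  -2.44252528  4.15952161]
t 23.8 tcp [432.5 131.6  35.3] gap 64.8 F [-1.5 -2.4  4.2]
shift [0.0003, 0.0013, 0.0007] rot [-0.0014, 0.0013, 0.0006] rows>= 0.0
[-0.0001, 0.0026, 0.0] [0.0, -0.0, 0.105]
[-0.0005, 0.0052, 0.0] [-0.0, 0.0, 0.209]
[-0.0012, 0.0077, -0.0] [0.0, 0.0, 0.314]
[-0.0022, 0.0102, -0.0] [0.0, 0.0, 0.419]
[-0.0033, 0.0125, -0.0] [-0.0, 0.0, 0.524]
[-0.0048, 0.0147, -0.0] [0.0, -0.0, 0.628]
[-0.0064, 0.0167, 0.0] [0.0, 0.0, 0.733]
```

arm_command([
  [[-0.0001,0.0026,0],[0,0,0.105],-1],
  [[-0.0005,0.0052,0],[0,0,0.209],-1],
  [[-0.0012,0.0077,0],[0,0,0.314],-1],
  [[-0.0022,0.0102,0],[0,0,0.419],-1],
  [[-0.0033,0.0125,0],[0,0,0.524],-1],
  [[-0.0048,0.0147,0],[0,0,0.628],-1],
  [[-0.0064,0.0167,0],[0,0,0.733],-1],
  [[-0.0064,0.0167,0],[0,0,0.733],-1],
  [[-0.0064,0.0167,0],[0,0,0.733],-1],
])

```text
t: 24.7
tcp_pos: [415.8, 131.0, 41.0]
eef_rot: [-0.301, 0.639, 0.653, 0.274]
contact_force: [-0.8, 0.1, 1.4]
finger_gap: 64.7
```

```bash
python3 -c "
from h import *
c=[431.2,132.3,60]
s=arm.observe(); print(s['joints'],s['contact_force'],s['finger_gap'])
delta(*about(c,92.6,42,25))
crop('scene',290,100,400,190,6,'s_i.png')
crop('top',70,130,190,230,6,'t_i.png')
"
```

```text
[ 0.21244352  0.74664857  1.69349175  0.11498788  1.42831861 -1.46209242] [-0.8353409   0.1305197   1.37412827] 64.65456520467299
t 24.7 tcp [415.8 131.   41. ] gap 64.7 F [-0.8  0.1  1.4]
shift [0.0006, 0.0013, 0.0006] rot [-0.0004, 0.0023, -0.0002] rows>= 0.0
```

View pics/s_i.png

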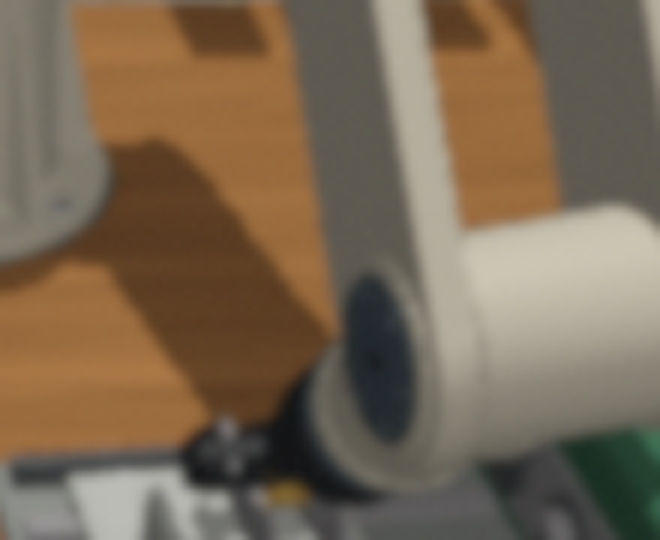

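View pics/t_i.png

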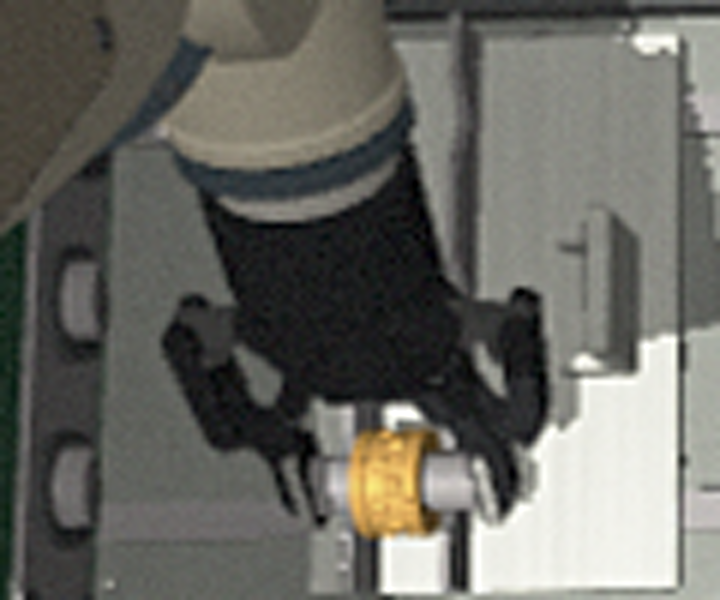

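```bash
python3 -c "
from h import *
arc([431.2,132,60],92.6,42,0,7,25)
"
```

```text
[-0.0001, -0.0026, -0.0] [-0.0, -0.0, -0.105]
[-0.0005, -0.0052, -0.0] [-0.0, 0.0, -0.209]
[-0.0012, -0.0077, -0.0] [-0.0, -0.0, -0.314]
[-0.0022, -0.0102, -0.0] [0.0, -0.0, -0.419]
[-0.0033, -0.0125, 0.0] [0.0, 0.0, -0.524]
[-0.0048, -0.0147, -0.0] [-0.0, -0.0, -0.628]
[-0.0064, -0.0167, -0.0] [0.0, 0.0, -0.733]
```

arm_command([
  [[0,0,0],[0,0,0],0.75],
  [[0,0,0],[0,0,0],0.75],
  [[0,0,0],[0,0,0],0.75],
  [[-0.0001,-0.0026,0],[0,0,-0.105],0.75],
  [[-0.0005,-0.0052,0],[0,0,-0.209],0.75],
  [[-0.0012,-0.0077,0],[0,0,-0.314],0.75],
  [[-0.0022,-0.0102,0],[0,0,-0.419],0.75],
  [[-0.0033,-0.0125,0],[0,0,-0.524],0.75],
  [[-0.0048,-0.0147,0],[0,0,-0.628],0.75],
  [[-0.0064,-0.0167,0],[0,0,-0.733],0.75],
  [[-0.0064,-0.0167,0],[0,0,-0.733],0.75],
  [[-0.0064,-0.0167,0],[0,0,-0.733],-1],
  [[-0.0064,-0.0167,0],[0,0,-0.733],-1],
  [[-0.0064,-0.0167,0],[0,0,-0.733],-1],
  [[-0.0064,-0.0167,0],[0,0,-0.733],-1],
])

```text
t: 26.3
tcp_pos: [432.0, 131.8, 35.6]
eef_rot: [-0.509, 0.49, 0.512, 0.488]
contact_force: [-9.7, 1.0, 19.7]
finger_gap: 65.1
```

arm_command([
  [[-0.0001,0.0026,0],[0,0,0.105],-1],
  [[-0.0005,0.0052,0],[0,0,0.209],-1],
  [[-0.0012,0.0077,0],[0,0,0.314],-1],
  [[-0.0022,0.0102,0],[0,0,0.419],-1],
  [[-0.0033,0.0125,0],[0,0,0.524],-1],
  [[-0.0048,0.0147,0],[0,0,0.628],-1],
  [[-0.0054,0.0156,0],[0,0,0.672],-1],
  [[-0.0054,0.0156,0],[0,0,0.672],-1],
  [[-0.0054,0.0156,0],[0,0,0.672],-1],
])

```text
t: 27.2
tcp_pos: [416.8, 131.1, 40.8]
eef_rot: [-0.319, 0.63, 0.645, 0.292]
contact_force: [-3.4, 0.2, 3.4]
finger_gap: 64.7
```

```bash
python3 -c "
from h import *
s=arm.observe(); print(s['contact_force'],s['finger_gap'])
crop('top',110,190,170,235,12,'t_j.png')
"
```

```text
[-3.35597301  0.17706084  3.41396376] 64.70304961044246
```

View pics/t_j.png

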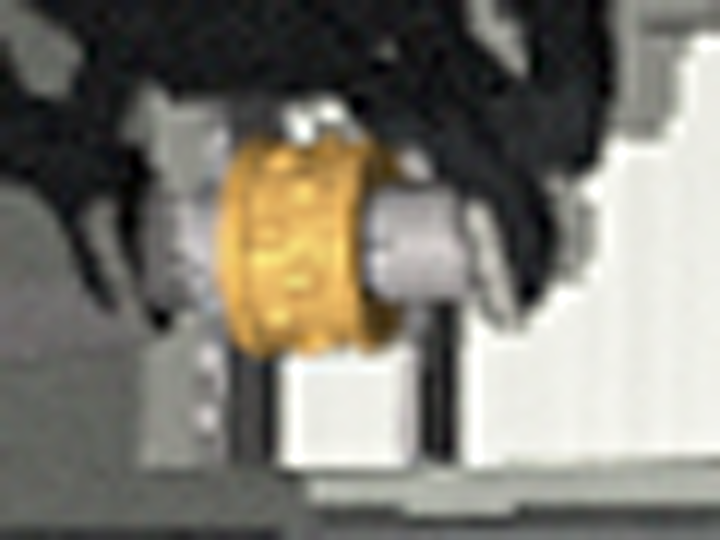

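arm_command([
  [[0,0,0],[0,0,0],0.75],
  [[0,0,0],[0,0,0],0.75],
  [[0,0,0],[0,0,0],0.75],
  [[-0.02,0,0],[0,0,0],0.75],
  [[-0.05,0,0],[0,0,0],0.75],
  [[-0.09,0,0],[0,0,0],0.75],
  [[-0.13,0.01,0],[0,0,-0.1],1],
  [[-0.16,0.02,0],[0,0,-0.2],1],
  [[-0.19,0.03,-0.03],[0,0,-0.3],1],
  [[-0.2,0.03,-0.07],[0,0,-0.4],1],
  [[-0.2,0.03,-0.12],[0,0,-0.5],1],
  [[-0.2,0.03,-0.16],[0,0,-0.6],1],
  [[-0.2,0.03,-0.2],[0,0,-0.672],1],
  [[-0.2,0.03,-0.25],[0,0,-0.672],1],
  [[-0.2,0.03,-0.3],[0,0,-0.672],1],
  [[-0.2,0.03,-0.33],[0,0,-0.672],1],
  [[-0.2,0.03,-0.33],[0,0,-0.672],1],
])

```text
t: 28.95
tcp_pos: [532.4, -198.1, 215.6]
eef_rot: [0.51, -0.489, -0.51, -0.49]
contact_force: [-0.0, 2.1, 0.2]
finger_gap: 85.7
```

```bash
python3 -c "
from h import *
s=arm.observe(); print(s['tcp_pos'],s['joints'].round(2),s['t'])
im=crop('top',110,190,170,235,12,'t_k.png');cv2.imwrite('pics/top_k.png',im)
im=crop('scene',300,160,360,205,12,'s_k.png')
"
```

```text
[ 532.40368712 -198.1065015   215.64123547] [-0.36  0.28  1.77  0.    1.09 -1.97] 28.95
```

View pics/t_k.png

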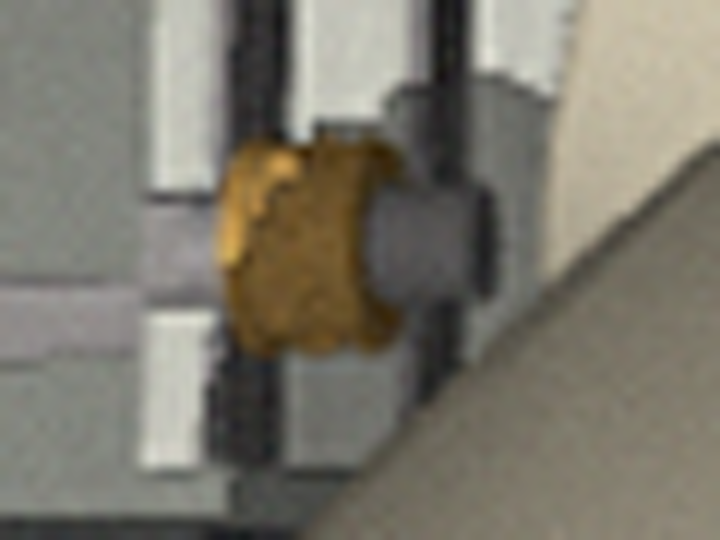

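View pics/s_k.png

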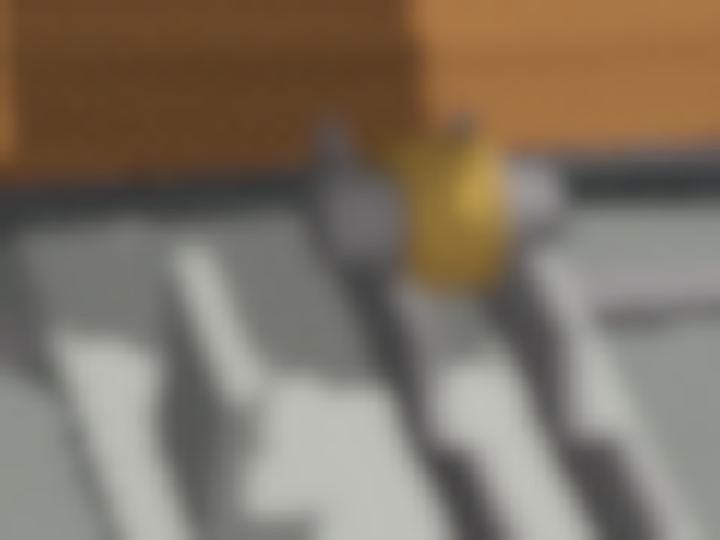

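View pics/top_k.png

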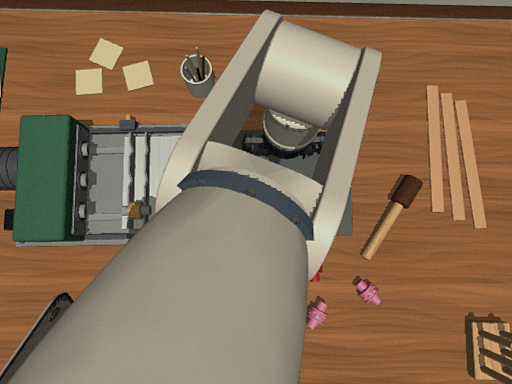

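```bash
python3 -c "
from h import *
delta([450.6,-306,130],down(-5.5))
im=crop('scene',165,140,295,250,6,'s_l.png')
"
```

```text
t 29.05 tcp [ 532.1 -194.8  215.3] gap 85.3 F [-0.  -0.5  0.7]
shift [0.085, 0.0861, -0.1079] rot [1.709, 0.0018, -0.0014] rows>= 11.4
```

View pics/s_l.png

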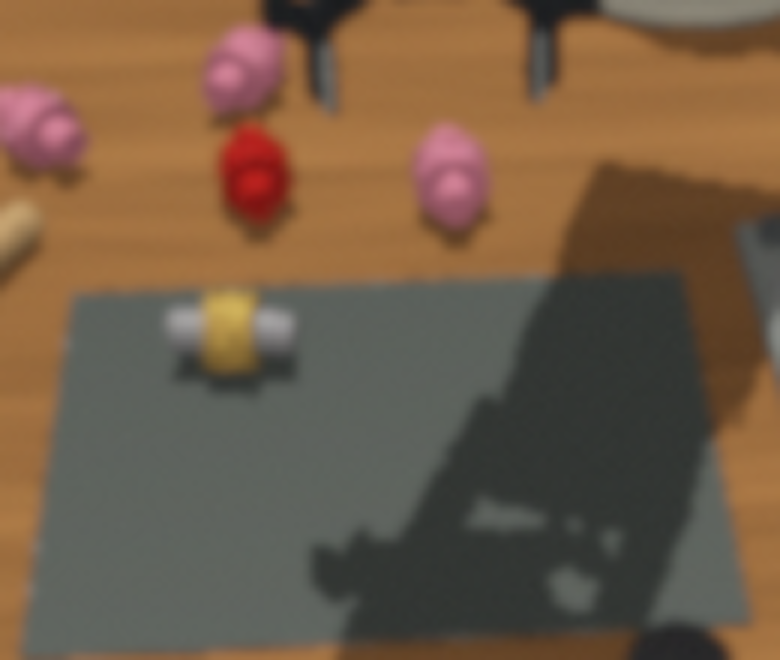

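arm_command([
  [[0.01,0.01,-0.01],[0.14,0,0],1],
  [[0.02,0.02,-0.02],[0.28,0,0],1],
  [[0.03,0.03,-0.03],[0.42,0,0],1],
  [[0.03,0.04,-0.04],[0.56,0,0],1],
  [[0.04,0.04,-0.05],[0.7,0,0],1],
  [[0.05,0.05,-0.06],[0.84,0,0],1],
  [[0.06,0.06,-0.08],[0.98,0,0],1],
  [[0.07,0.07,-0.09],[1.12,0,0],1],
  [[0.08,0.08,-0.1],[1.26,0,0],1],
  [[0.085,0.086,-0.108],[1.4,0,0],1],
  [[0.085,0.086,-0.108],[1.54,0,0],1],
  [[0.085,0.086,-0.108],[1.68,0,0],1],
  [[0.085,0.086,-0.108],[1.709,0,0],1],
  [[0.085,0.086,-0.108],[1.709,0,0],1],
])

```text
t: 30.5
tcp_pos: [451.5, -305.0, 130.2]
eef_rot: [0.033, 0.706, -0.031, 0.707]
contact_force: [-0.6, -0.7, 0.6]
finger_gap: 85.4
```

```bash
python3 -c "
from h import *
delta([450.6,-306,6],down(-5.5))
im=crop('scene',165,120,265,205,7,'s_m.png')
"
```

```text
t 30.5 tcp [ 451.5 -305.   130.2] gap 85.4 F [-0.6 -0.7  0.6]
shift [0.1242, -0.0013, -0.0009] rot [0.0056, 0.0004, -0.0016] rows>= 2.5
```

View pics/s_m.png

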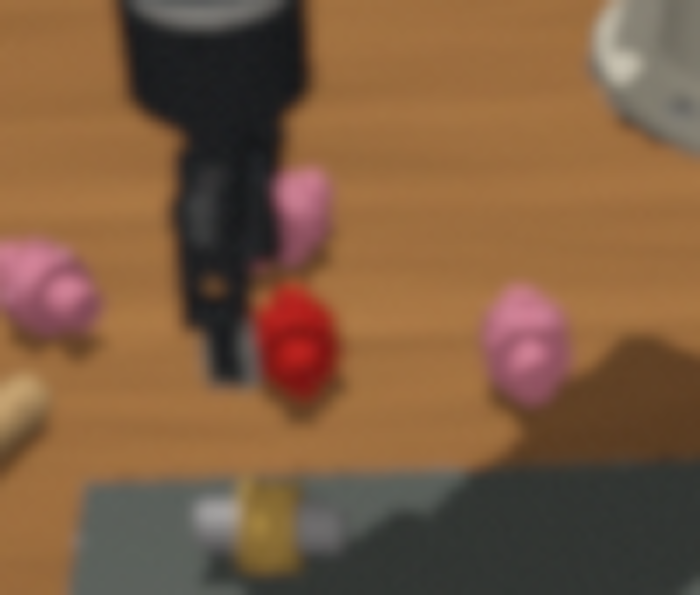

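```bash
python3 -c "
from h import *
for P in ([451.5,-305,142],[450.6,-306,25],[488,-305,142],[451.5,-305,130]): print(P,(proj('scene',P)-[165,120]+.5)*7)
"
```

```text
[451.5, -305, 142] [253.33093313 325.52431071]
[450.6, -306, 25] [273.46966995 528.44291499]
[488, -305, 142] [249.65970312 376.81118176]
[451.5, -305, 130] [255.75815045 347.80222009]
```

```bash
python3 -c "
from h import *
s=arm.observe();Rt=R.from_quat(s['eef_rot']).as_matrix()
for x in (-13,-30):
  for z in (42,50,57):
    print(x,z,[((proj('scene',s['tcp_pos']+Rt@np.array([x,y,z]))-[165,120]+.5)*7).round().tolist() for y in (-11,11)])
print(R.from_quat(s['eef_rot']).as_matrix().round(3))
crop('scene',180,150,220,180,18,'s_n.png')
"
```

```text
-13 42 [[213.0, 382.0], [266.0, 383.0]]
-13 50 [[210.0, 394.0], [263.0, 395.0]]
-13 57 [[208.0, 404.0], [261.0, 405.0]]
-30 42 [[209.0, 350.0], [262.0, 350.0]]
-30 50 [[206.0, 361.0], [259.0, 362.0]]
-30 57 [[204.0, 371.0], [257.0, 372.0]]
[[ 0.001  0.09   0.996]
 [ 0.002  0.996 -0.09 ]
 [-1.     0.002  0.   ]]
```

View pics/s_n.png

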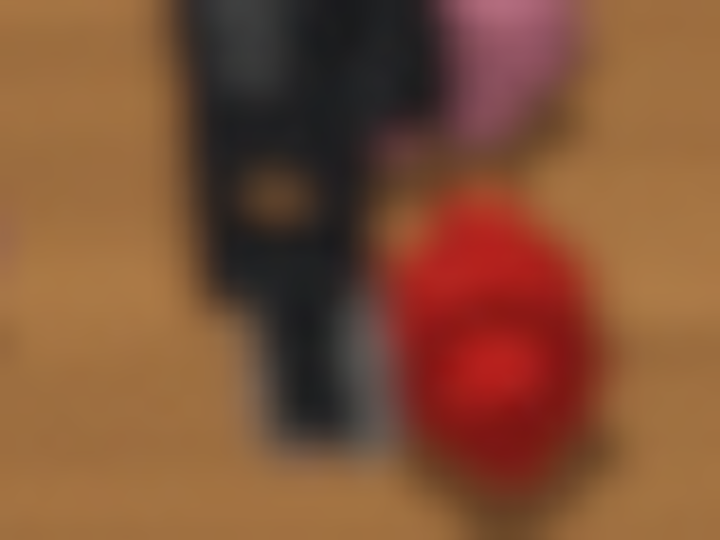

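arm_command([
  [[0.03,0,-0.001],[0.006,0,0],1],
  [[0.07,0,-0.001],[0.006,0,0],1],
  [[0.1,0,-0.001],[0.006,0,0],1],
  [[0.115,0,-0.001],[0.006,0,0],1],
  [[0.124,0,-0.001],[0.006,0,0],1],
  [[0.124,0,-0.001],[0.006,0,0],1],
  [[0.124,0,-0.001],[0.006,0,0],0],
  [[0.124,0,-0.001],[0.006,0,0],-1],
  [[0.124,0,-0.001],[0.006,0,0],-1],
  [[0.124,0,-0.001],[0.006,0,0],-1],
  [[0.124,0,-0.001],[0.006,0,0],-1],
  [[0.124,0,-0.001],[0.006,0,0],-1],
  [[0.124,0,-0.001],[0.006,0,0],-1],
])

```text
t: 31.9
tcp_pos: [451.3, -306.5, 7.5]
eef_rot: [0.035, 0.705, -0.035, 0.707]
contact_force: [0.7, 0.1, 6.7]
finger_gap: 42.3
```

```bash
python3 -c "
from h import *
delta([850,-190,480],down(-90))
"
```

```text
t 31.9 tcp [ 451.3 -306.5    7.5] gap 42.3 F [0.7 0.1 6.7]
shift [-0.4714, 0.1559, 0.3864] rot [1.4705, 0.0022, -0.0023] rows>= 12.6
```

arm_command([
  [[-0.03,0,0],[0,0,0],-1],
  [[-0.08,0,0],[0,0,0],-1],
  [[-0.12,0,0],[0,0,0],-1],
  [[-0.15,0.01,0.03],[0.1,0,0],-1],
  [[-0.18,0.03,0.06],[0.2,0,0],-1],
  [[-0.21,0.04,0.09],[0.32,0,0],-1],
  [[-0.24,0.05,0.12],[0.45,0,0],-1],
  [[-0.27,0.06,0.15],[0.58,0,0],-1],
  [[-0.3,0.07,0.18],[0.71,0,0],-1],
  [[-0.33,0.08,0.21],[0.84,0,0],-1],
  [[-0.36,0.1,0.25],[0.97,0,0],-1],
  [[-0.39,0.12,0.28],[1.1,0,0],-1],
  [[-0.42,0.13,0.32],[1.23,0,0],-1],
  [[-0.45,0.14,0.35],[1.36,0,0],-1],
  [[-0.47,0.15,0.38],[1.47,0,0],-1],
  [[-0.471,0.156,0.386],[1.47,0,0],-1],
  [[-0.471,0.156,0.386],[1.47,0,0],-1],
])

```text
t: 33.6
tcp_pos: [850.8, -188.7, 475.9]
eef_rot: [0.5, 0.501, -0.499, 0.5]
contact_force: [0.7, -0.5, -3.6]
finger_gap: 42.5
```

```bash
python3 -c "
from h import *
im=endview('f1.png',gamma=True,k=14,w=28,hh=21); cv2.imwrite('pics/scf1.png',im)
crop('top',110,190,170,235,12,'t_o.png')
"
```

```text
[ 850.8 -188.7  475.9] [-0.22  0.75  0.49  0.    1.91  1.35] 42.5 t 33.6
end px 247 137
```

View pics/f1.png

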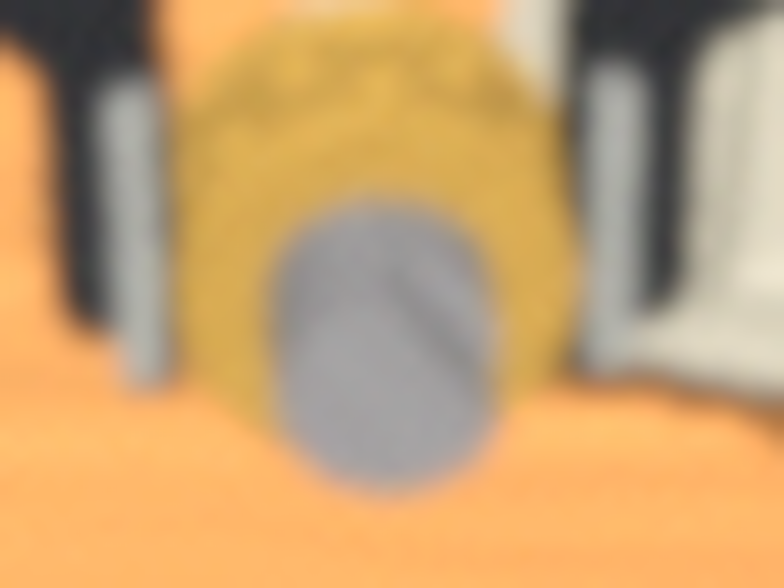

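View pics/t_o.png

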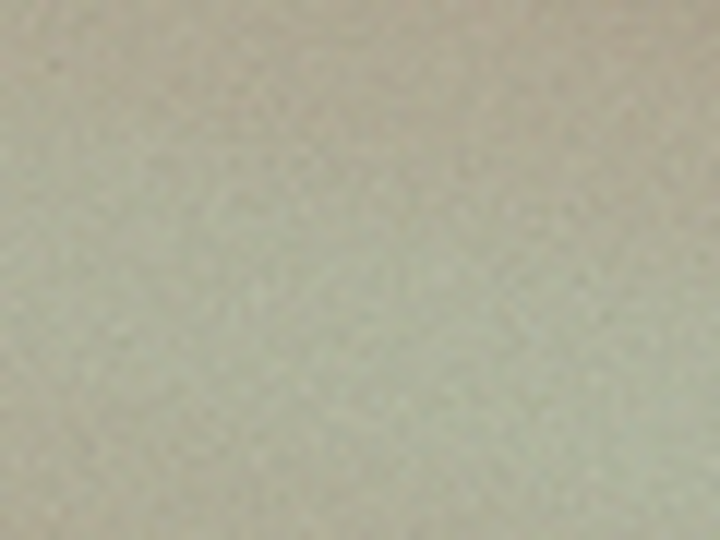

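arm_command([
  [[0,0,0],[0,0.14,0],-1],
  [[0,0,0],[0,0.28,0],-1],
  [[0,0,0],[0,0.42,0],-1],
  [[0,0,0],[0,0.56,0],-1],
  [[0,0,0],[0,0.7,0],-1],
  [[0,0,0],[0,0.7,0],-1],
  [[0,0,0],[0,0.7,0],-1],
])

```text
t: 34.4
tcp_pos: [849.2, -191.4, 476.3]
eef_rot: [0.641, 0.641, -0.299, 0.298]
contact_force: [0.3, 1.0, -2.7]
finger_gap: 42.2
```

```bash
python3 -c "
from h import *
im=endview('f2.png',gamma=True,k=14,w=28,hh=21); cv2.imwrite('pics/scf2.png',im)
"
```

```text
[ 849.2 -191.4  476.3] [-0.45  0.94  0.3   0.74  2.12  1.45] 42.2 t 34.4
end px 235 140
```

View pics/f2.png

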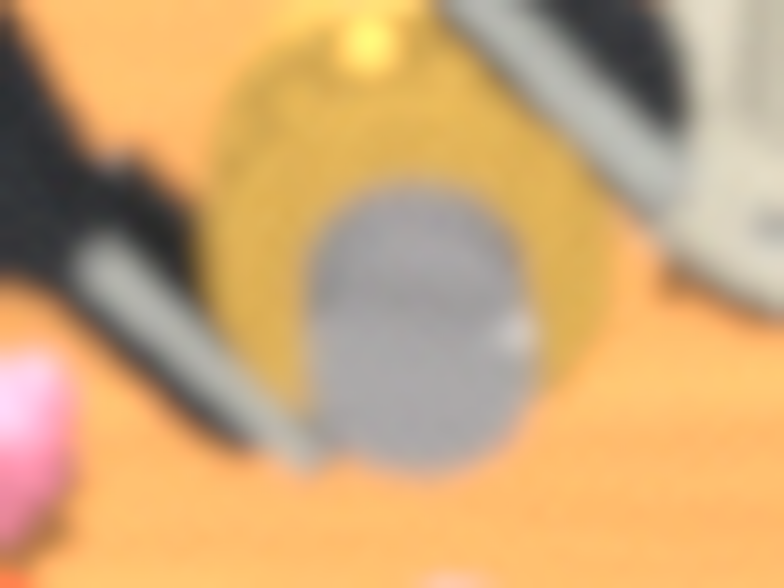

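```bash
python3 -c "
from h import *
im=cv2.imread('pics/scf2.png'); u,v=235,140
c=cv2.cvtColor(im[v-14:v+18,u-12:u+16],cv2.COLOR_BGR2GRAY).astype(float)
c=cv2.resize(c,None,fx=22,fy=22,interpolation=cv2.INTER_CUBIC)
c=np.clip((c-85)/(125-85)*255,0,255); cv2.imwrite('pics/f2c.png',c)
print(cv2.cvtColor(im,cv2.COLOR_BGR2GRAY)[v-10:v+16,u-8:u+14])
"
```

```text
[[113 113 113 115 115 114 113 112 113 114 114 115 114 114 115 113 113 112
  113 113 108 102]
 [113 113 113 115 115 114 112 112 111 111 112 112 112 113 114 114 112 113
  114 114 111 103]
 [112 112 113 113 113 110 109 108 106 106 107 107 108 109 111 112 112 114
  115 115 113 107]
 [112 112 113 112 109 105 103 104 102 103 103 103 102 103 106 108 111 113
  115 115 113 111]
 [111 112 111 106 102 100 101 102 102 102 102 100 101  99 100 103 108 112
  114 114 113 112]
 [112 110 107 102  98  98 100 102 104 104 103 102 101  99  98  98 102 109
  113 114 113 111]
 [111 108 103  98  96  99 100 103 105 105 105 105 104 101  98  95  98 106
  112 114 112 111]
 [110 107  99  95  97  99 101 103 104 105 105 105 105 105 101  98  96 105
  112 113 112 113]
 [110 105  97  94  95  99 100 101 102 102 102 103 103 104 103 100  99 105
  111 112 112 112]
 [111 104  96  92  95  98  99  99  99 100 100 101 101 102 101 101 101 104
  110 112 112 113]
 [110 105  96  94  98 100 100  99  98  99  99  99  99 100  99 101 104 107
  111 111 112 112]
 [111 107 101 100 101 102 102 102 101 101 101 100  99  99 101 105 112 115
  1
[... 736 characters left out ...]
 121
  126 128 129 128]
 [116 111 104 100 103 107 107 106 106 106 106 106 106 106 109 113 118 124
  126 127 127 127]
 [120 116 110 108 109 112 111 109 108 108 107 108 109 111 115 119 123 126
  127 127 128 127]
 [124 120 116 116 119 120 118 117 115 113 114 114 117 120 123 125 127 127
  128 128 128 128]
 [125 123 122 123 125 126 124 123 122 121 120 121 123 124 126 127 128 127
  128 128 129 129]
 [128 127 126 127 127 128 127 127 127 126 126 126 126 126 127 127 127 127
  127 127 128 127]
 [129 129 129 129 129 129 130 130 129 129 128 128 128 127 127 127 127 126
  125 127 127 126]][ WARN:0@0.071] global loadsave.cpp:1063 imwrite_ Unsupported depth image for selected encoder is fallbacked to CV_8U.
```

View pics/f2c.png

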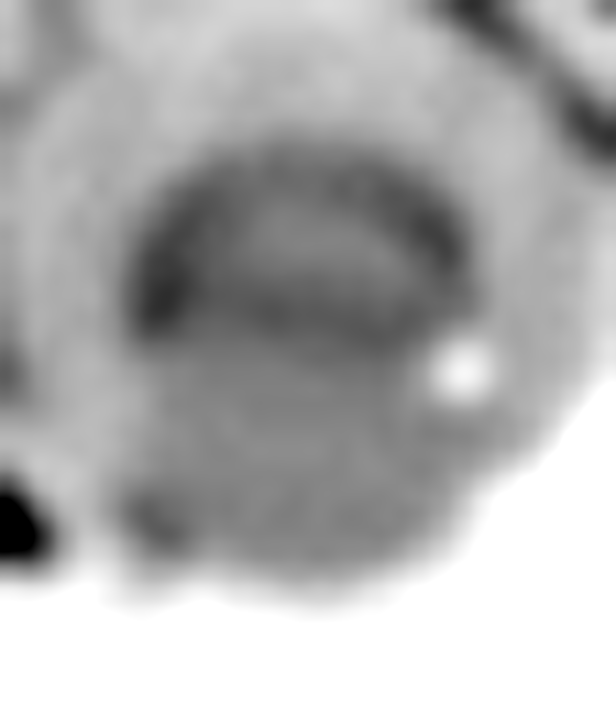

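arm_command([
  [[0,0,0],[0,0.14,0],-1],
  [[0,0,0],[0,0.28,0],-1],
  [[0,0,0],[0,0.35,0],-1],
  [[0,0,0],[0,0.35,0],-1],
  [[0,0,0],[0,0.35,0],-1],
])

```text
t: 34.95
tcp_pos: [849.8, -188.2, 479.0]
eef_rot: [0.682, 0.683, -0.182, 0.184]
contact_force: [0.6, 0.2, -3.5]
finger_gap: 42.2
```

```bash
python3 -c "
from h import *
im=endview('f3.png',gamma=True,k=14,w=28,hh=21); cv2.imwrite('pics/scf3.png',im)
"
```

```text
[ 849.8 -188.2  479. ] [-0.52  1.02  0.31  1.1   2.14  1.52] 42.2 t 34.95
end px 233 142
```

View pics/f3.png

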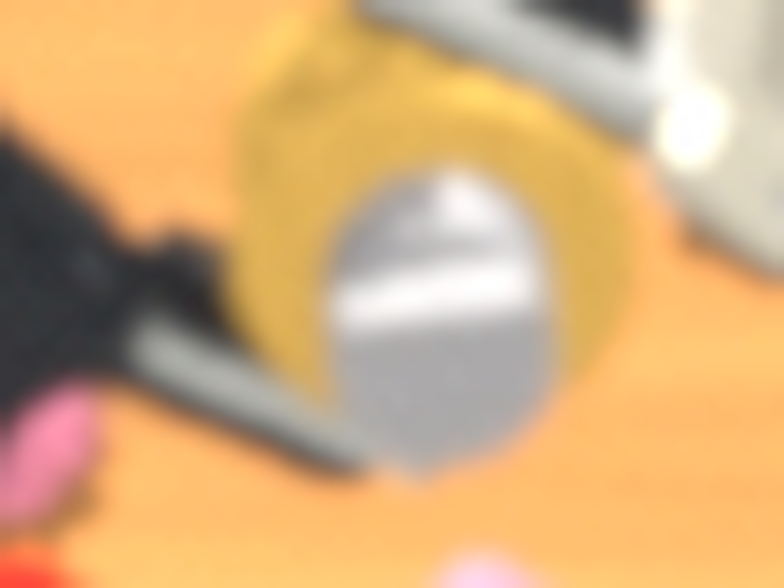

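Flat shows bright; front edge from crop (345,332) to (535,305).

```bash
python3 -c "
from h import *
s=arm.observe()
e=flatang([(345,332),(535,306)],'scene',233,142,28,21,14)
a=np.degrees(np.arctan2(e[2],e[0])); print(a)
Rt=R.from_quat(s['eef_rot']).as_matrix(); print(Rt.round(2)); w=Rt@e; print('world edge',w)
# normal in tool x,z
n=np.array([e[2],0,-e[0]])/np.hypot(e[0],e[2]); 
print('n tool',n,'world',Rt@n)
delta([570,138,250],down(2.6))
"
```

```text
tool coords of edge [[-5.8, 0.0, 2.7], [10.1, -0.0, -9.2]]
len 19.87493632221642
-36.99249274837217
[[-0.    1.    0.  ]
 [ 0.87  0.   -0.5 ]
 [-0.5   0.   -0.87]]
world edge [-0.05718686 19.72876699  2.40532254]
n tool [-0.60171038  0.         -0.79871436] world [-0.00363785 -0.121033    0.99264182]
t 35.0 tcp [ 849.7 -188.   480. ] gap 42.1 F [ 0.5 -1.  -3.3]
shift [0.3974, -0.2799, 0.0346] rot [-1.4486, -0.7985, -0.8393] rows>= 12.4
```

arm_command([
  [[0.01,-0.02,0.002],[-0.1,-0.055,-0.058],-1],
  [[0.03,-0.04,0.004],[-0.2,-0.11,-0.116],-1],
  [[0.06,-0.06,0.006],[-0.3,-0.165,-0.174],-1],
  [[0.09,-0.08,0.008],[-0.4,-0.22,-0.232],-1],
  [[0.12,-0.1,0.011],[-0.5,-0.276,-0.29],-1],
  [[0.15,-0.12,0.014],[-0.6,-0.331,-0.348],-1],
  [[0.18,-0.14,0.017],[-0.7,-0.386,-0.406],-1],
  [[0.21,-0.16,0.02],[-0.8,-0.441,-0.464],-1],
  [[0.24,-0.18,0.022],[-0.9,-0.496,-0.521],-1],
  [[0.27,-0.2,0.024],[-1,-0.551,-0.579],-1],
  [[0.3,-0.22,0.026],[-1.1,-0.606,-0.637],-1],
  [[0.33,-0.24,0.028],[-1.2,-0.661,-0.695],-1],
  [[0.36,-0.26,0.03],[-1.3,-0.717,-0.753],-1],
  [[0.38,-0.27,0.033],[-1.4,-0.772,-0.811],-1],
  [[0.397,-0.28,0.035],[-1.449,-0.799,-0.839],-1],
  [[0.397,-0.28,0.035],[-1.449,-0.799,-0.839],-1],
  [[0.397,-0.28,0.035],[-1.449,-0.799,-0.839],-1],
])

```text
t: 36.7
tcp_pos: [570.1, 138.7, 252.5]
eef_rot: [-0.015, 0.706, 0.018, 0.708]
contact_force: [1.4, 0.1, -2.8]
finger_gap: 42.5
```

```bash
python3 -c "
from h import *
c=[581,139.1]
delta([c[0],c[1],95],down(2.6))
s=arm.observe(); Rt=R.from_quat(s['eef_rot']).as_matrix(); print(s['joints'].round(2))
im=viewer.snapshot('scene'); p=proj('scene',s['tcp_pos']-Rt[:,0]*18).astype(int)
u0,v0=p[0]-30,p[1]-24; k=12
def pj(x,y,z): 
    p=proj('scene',s['tcp_pos']+Rt@np.array([x,y,z])); return ((p-[u0,v0]+.5)*k-.5).round().tolist()
print('end faces ctr',pj(-18,-33,0),pj(-18,33,0))
print('front finger bottom', pj(-5,-11,36),pj(-5,11,36), 'inner',pj(-5,-11,22),pj(-5,11,22))
crop('',u0,v0,u0+60,v0+48,k,'s_p.png',im)
"
```

```text
t 36.7 tcp [570.1 138.7 252.5] gap 42.5 F [ 1.4  0.1 -2.8]
shift [0.1575, -0.001, 0.0106] rot [0.0014, 0.0019, -0.0054] rows>= 3.2
[0.23 0.27 1.7  0.01 1.17 0.18]
end faces ctr [229.0, 304.0] [522.0, 285.0]
front finger bottom [374.0, 442.0] [474.0, 435.0] inner [351.0, 405.0] [449.0, 398.0]
```

View pics/s_p.png

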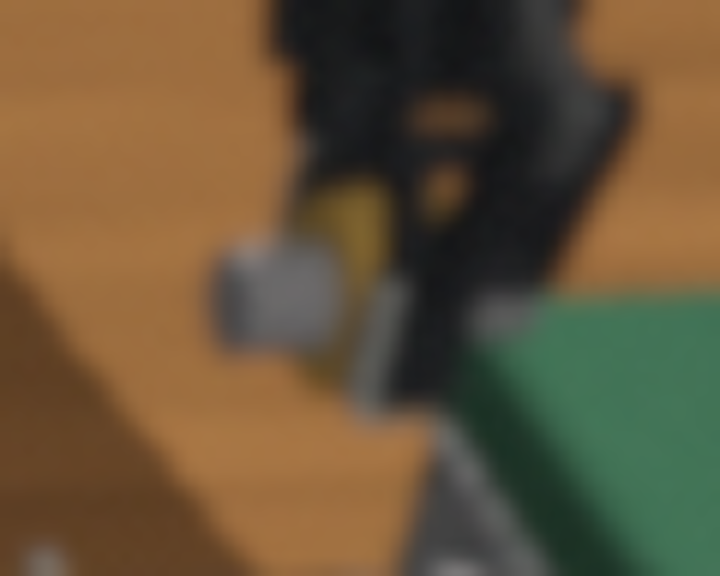

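arm_command([
  [[0.03,-0.001,0.0106],[0.0014,0.002,-0.0054],-1],
  [[0.07,-0.001,0.0106],[0.0014,0.002,-0.0054],-1],
  [[0.11,-0.001,0.0106],[0.0014,0.002,-0.0054],-1],
  [[0.14,-0.001,0.0106],[0.0014,0.002,-0.0054],-1],
  [[0.16,-0.001,0.0106],[0.0014,0.002,-0.0054],-1],
  [[0.175,-0.001,0.0106],[0.0014,0.002,-0.0054],-1],
  [[0.175,-0.001,0.0106],[0.0014,0.002,-0.0054],-1],
])

```text
t: 37.45
tcp_pos: [579.7, 136.8, 73.7]
eef_rot: [-0.015, 0.709, 0.014, 0.705]
contact_force: [-0.9, -0.5, -3.9]
finger_gap: 42.2
```

```bash
python3 -c "
from h import *
delta([581,139.1,50],down(2.6))
im=crop('top',70,110,190,210,6,'t_q.png')
"
```

```text
t 37.45 tcp [579.7 136.8  73.7] gap 42.2 F [-0.9 -0.5 -3.9]
shift [0.0237, 0.0022, 0.0015] rot [-0.0042, -0.0063, 0.0007] rows>= 0.5
```

View pics/t_q.png

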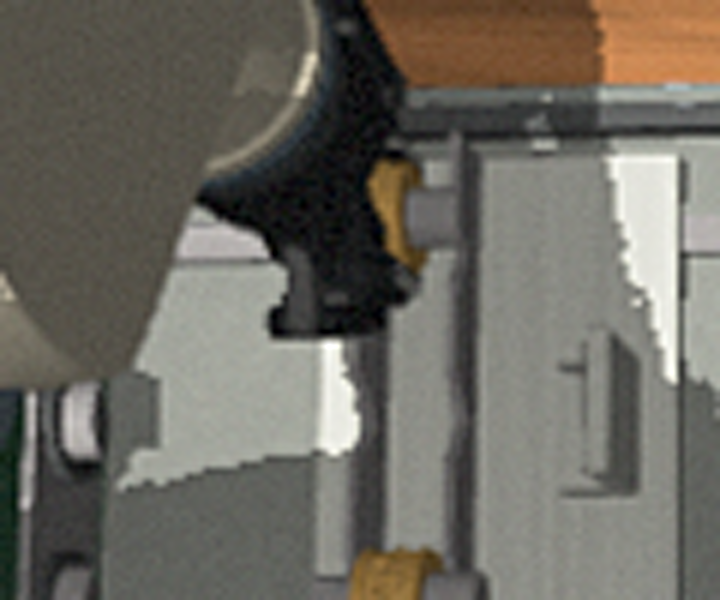

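arm_command([
  [[0.0,0.0022,0.0015],[-0.004,-0.006,0],-1],
  [[0.006,0.0022,0.0015],[-0.004,-0.006,0],-1],
  [[0.012,0.0022,0.0015],[-0.004,-0.006,0],-1],
  [[0.018,0.0022,0.0015],[-0.004,-0.006,0],-1],
  [[0.0237,0.0022,0.0015],[-0.004,-0.006,0],-1],
  [[0.0237,0.0022,0.0015],[-0.004,-0.006,0],-1],
])

```text
t: 38.1
tcp_pos: [580.3, 139.6, 50.1]
eef_rot: [-0.017, 0.707, 0.016, 0.707]
contact_force: [-0.7, -0.4, -3.5]
finger_gap: 42.6
```

arm_command([
  [[0.003,0,0],[0,0,0],-1],
  [[0.006,0,0],[0,0,0],-1],
  [[0.006,0,0],[0,0,0],-1],
])

```text
t: 38.4
tcp_pos: [581.1, 139.5, 44.9]
eef_rot: [-0.017, 0.706, 0.016, 0.707]
contact_force: [0.4, -2.3, -4.8]
finger_gap: 42.6
```

arm_command([
  [[0.0015,0,0],[0,0,0],-1],
  [[0.003,0,0],[0,0,0],-1],
  [[0.003,0,0],[0,0,0],-1],
])

```text
t: 38.7
tcp_pos: [581.3, 139.8, 42.5]
eef_rot: [-0.016, 0.706, 0.016, 0.708]
contact_force: [0.6, -3.9, 1.1]
finger_gap: 42.1
```

arm_command([
  [[0,0,0],[0,0,0],0.3],
  [[0,0,0],[0,0,0],0.3],
  [[0,0,0],[0,0,0],0.3],
  [[-0.03,0,0],[0,0,0],0.3],
  [[-0.07,0,0],[0,0,0],0.3],
  [[-0.11,0,0],[0,0,0],1],
  [[-0.13,0,0],[-0.14,0,0],1],
  [[-0.13,0,0],[-0.28,0,0],1],
  [[-0.13,0,0],[-0.42,0,0],1],
  [[-0.13,0,0],[-0.56,0,0],1],
  [[-0.13,0,0],[-0.7,0,0],1],
  [[-0.13,0,0],[-0.84,0,0],1],
  [[-0.13,0,0],[-0.98,0,0],1],
  [[-0.13,0,0],[-1.12,0,0],1],
  [[-0.13,0,0],[-1.26,0,0],1],
  [[-0.13,0,0],[-1.4,0,0],1],
  [[-0.13,0,0],[-1.54,0,0],1],
  [[-0.13,0,0],[-1.571,0,0],1],
  [[-0.13,0,0],[-1.571,0,0],1],
])

```text
t: 40.6
tcp_pos: [580.8, 140.1, 172.2]
eef_rot: [0.512, -0.488, -0.511, -0.488]
contact_force: [-1.3, -0.4, -0.9]
finger_gap: 85.4
```

```bash
python3 -c "
from h import *
c=[581.2,139.2,60]
s=arm.observe(); print(s['joints'].round(2),s['finger_gap'])
delta(*about(c,92.6,-13,-70))
delta(*about(c,92.6,-13,25))
im=crop('top',70,110,190,210,6,'t_r.png')
"
```

```text
[ 0.23  0.37  1.75 -0.    1.02 -1.38] 85.42683969015808
t 40.6 tcp [580.8 140.1 172.2] gap 85.4 F [-1.3 -0.4 -0.9]
shift [0.044, 0.0155, -0.0009] rot [0.0015, 0.0, -0.2254] rows>= 1.5
t 40.6 tcp [580.8 140.1 172.2] gap 85.4 F [-1.3 -0.4 -0.9]
shift [0.1366, -0.0057, -0.0009] rot [0.0015, 0.0, -0.2254] rows>= 2.7
```

View pics/t_r.png

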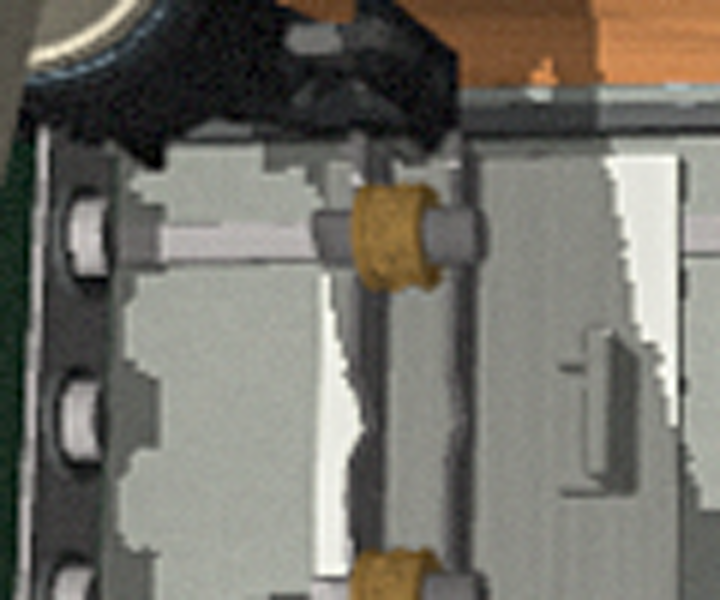

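arm_command([
  [[0.01,0.008,-0.001],[0.001,0,-0.12],1],
  [[0.044,0.0155,-0.001],[0.0015,0,-0.225],1],
  [[0.044,0.0155,-0.001],[0.0015,0,-0.225],1],
  [[0.07,0.0096,-0.001],[0.0015,0,-0.225],1],
  [[0.1,0.003,-0.001],[0.0015,0,-0.225],1],
  [[0.12,-0.002,-0.001],[0.0015,0,-0.225],1],
  [[0.1366,-0.0057,-0.001],[0.0015,0,-0.225],1],
  [[0.1366,-0.0057,-0.001],[0.0015,0,-0.225],1],
  [[0.1366,-0.0057,-0.001],[0.0015,0,-0.225],1],
])

```text
t: 41.55
tcp_pos: [587.1, 139.1, 35.8]
eef_rot: [0.563, -0.429, -0.453, -0.543]
contact_force: [-0.2, -0.1, 0.4]
finger_gap: 85.8
```

```bash
python3 -c "
from h import *
c=[581.2,139.2,60]
s=arm.observe(); print(s['joints'].round(2),s['finger_gap'])
delta(*about(c,92.6,-13,25))
arc(c,92.6,-13,40,9,25)
"
```

```text
[ 0.26  0.49  1.98 -0.11  0.45 -1.26] 85.76700089810198
t 41.55 tcp [587.1 139.1  35.8] gap 85.8 F [-0.2 -0.1  0.4]
shift [0.0001, 0.0003, 0.0004] rot [-0.0011, -0.0007, -0.002] rows>= 0.0
[-0.0001, 0.0026, -0.0] [0.0, 0.0, 0.103]
[-0.0005, 0.0051, 0.0] [-0.0, 0.0, 0.206]
[-0.0012, 0.0076, -0.0] [0.0, 0.0, 0.308]
[-0.0021, 0.01, -0.0] [-0.0, 0.0, 0.411]
[-0.0032, 0.0123, 0.0] [-0.0, 0.0, 0.514]
[-0.0046, 0.0145, 0.0] [0.0, 0.0, 0.617]
[-0.0062, 0.0165, -0.0] [-0.0, 0.0, 0.719]
[-0.008, 0.0183, -0.0] [0.0, 0.0, 0.822]
[-0.01, 0.02, -0.0] [0.0, 0.0, 0.925]
```

arm_command([
  [[0,0,0],[0,0,0],0.5],
  [[0,0,0],[0,0,0],0.3],
  [[0,0,0],[0,0,0],-1],
  [[0,0,0],[0,0,0],-1],
  [[0,0,0],[0,0,0],-1],
  [[0,0,0],[0,0,0],-1],
])

```text
t: 42.15
tcp_pos: [587.6, 139.2, 37.2]
eef_rot: [0.563, -0.427, -0.452, -0.544]
contact_force: [-1.6, 0.3, 7.6]
finger_gap: 65.3
```

arm_command([
  [[-0.0001,0.0026,0],[0,0,0.103],-1],
  [[-0.0005,0.0051,0],[0,0,0.206],-1],
  [[-0.0012,0.0076,0],[0,0,0.308],-1],
  [[-0.0021,0.01,0],[0,0,0.411],-1],
  [[-0.0032,0.0123,0],[0,0,0.514],-1],
  [[-0.0046,0.0145,0],[0,0,0.617],-1],
  [[-0.0062,0.0165,0],[0,0,0.719],-1],
  [[-0.008,0.0183,0],[0,0,0.822],-1],
  [[-0.01,0.02,0],[0,0,0.925],-1],
  [[-0.01,0.02,0],[0,0,0.925],-1],
  [[-0.01,0.02,0],[0,0,0.925],-1],
])

```text
t: 43.25
tcp_pos: [566.9, 138.3, 41.2]
eef_rot: [-0.314, 0.634, 0.647, 0.285]
contact_force: [4.8, 0.2, 0.7]
finger_gap: 64.7
```

```bash
python3 -c "
from h import *
s=arm.observe(); print(s['joints'].round(2),s['finger_gap'])
delta(*about([581.2,139.2,60],92.6,40,25))
im=crop('top',105,120,165,165,12,'t_s.png')
"
```

```text
[ 0.18  0.89  1.33  0.09  1.61 -1.46] 64.70321063134699
t 43.25 tcp [566.9 138.3  41.2] gap 64.7 F [4.8 0.2 0.7]
shift [0.0014, 0.0011, 0.0002] rot [-0.0004, 0.0007, 0.0027] rows>= 0.0
```

View pics/t_s.png

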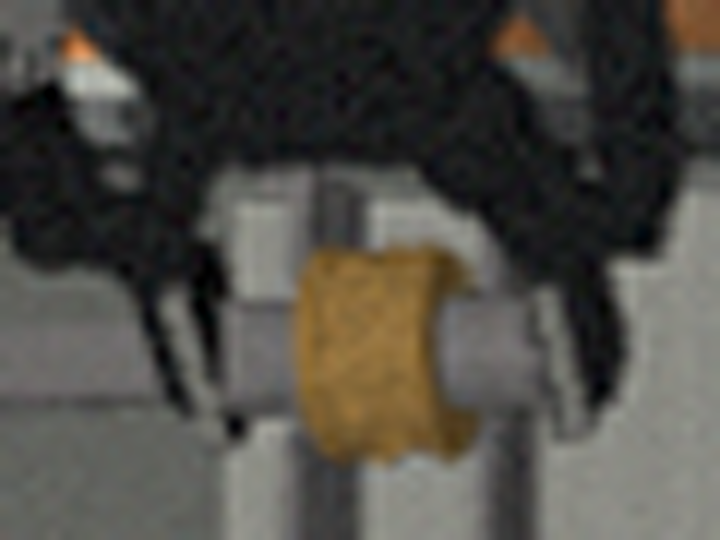

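arm_command([
  [[0,0,0],[0,0,0],0.75],
  [[0,0,0],[0,0,0],0.75],
  [[0,0,0],[0,0,0],0.75],
  [[-0.02,0,0],[0,0,0],0.75],
  [[-0.05,0,0],[0,0,0],0.75],
  [[-0.09,0,0],[0,0,0],0.75],
  [[-0.13,0.01,0],[0,0,-0.1],1],
  [[-0.16,0.03,0],[0,0,-0.2],1],
  [[-0.18,0.05,-0.03],[0,0,-0.3],1],
  [[-0.2,0.07,-0.07],[0,0,-0.4],1],
  [[-0.2,0.09,-0.12],[0,0,-0.5],1],
  [[-0.2,0.11,-0.16],[0,0,-0.6],1],
  [[-0.21,0.13,-0.2],[0,0,-0.7],1],
  [[-0.22,0.13,-0.25],[0,0,-0.7],1],
  [[-0.22,0.13,-0.3],[0,0,-0.7],1],
  [[-0.22,0.13,-0.35],[0,0,-0.7],1],
  [[-0.22,0.13,-0.38],[0,0,-0.7],1],
  [[-0.22,0.13,-0.38],[0,0,-0.7],1],
])

```text
t: 45.1
tcp_pos: [623.2, -243.4, 292.8]
eef_rot: [0.511, -0.49, -0.51, -0.49]
contact_force: [0.2, 0.8, -0.2]
finger_gap: 85.5
```

```bash
python3 -c "
from h import *
s=arm.observe(); print(s['tcp_pos'],s['joints'].round(2),s['t'])
im=crop('top',85,120,185,235,6,'t_t.png');cv2.imwrite('pics/top_t.png',im)
im=crop('scene',300,160,420,240,6,'s_t.png')
"
```

```text
[ 623.21193777 -243.44198862  292.77679033] [-0.37  0.37  1.47 -0.    1.3  -1.99] 45.1
```

View pics/t_t.png

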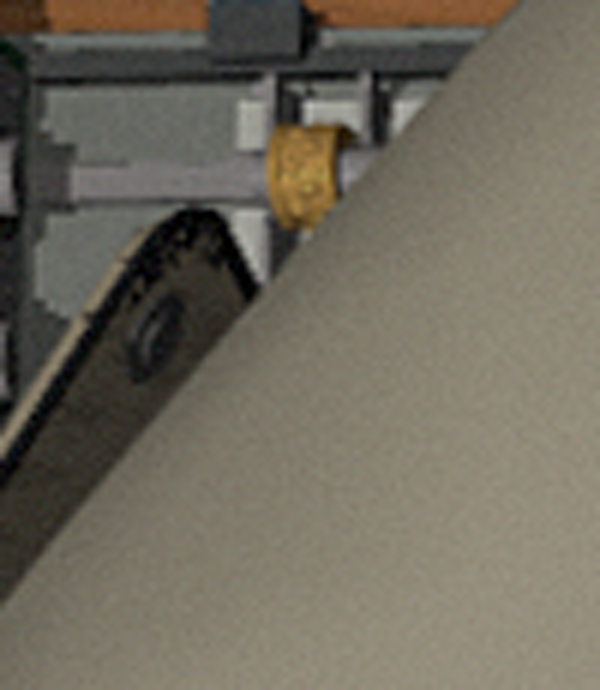

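View pics/s_t.png

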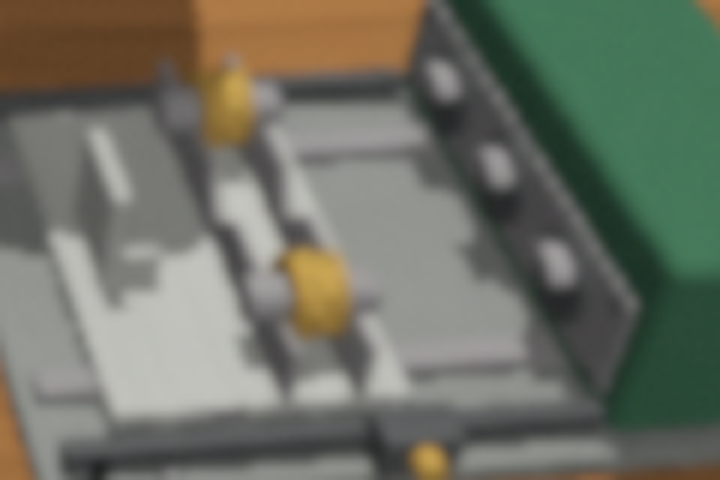

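View pics/top_t.png

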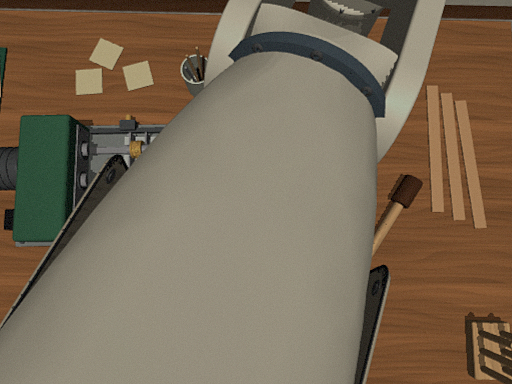

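arm_command([
  [[0.01,0.03,-0.02],[0,0,0],1],
  [[0.02,0.07,-0.04],[0,0,0],1],
  [[0.03,0.11,-0.06],[0,0,0],1],
  [[0.04,0.15,-0.08],[0,0,0],1],
  [[0.05,0.19,-0.1],[0,0,0],1],
  [[0.05,0.23,-0.12],[0,0,0],1],
  [[0.05,0.26,-0.14],[0,0,0],1],
  [[0.05,0.28,-0.17],[0,0,0],1],
  [[0.05,0.28,-0.2],[0,0,0],1],
  [[0.05,0.28,-0.2],[0,0,0],1],
])

```text
t: 46.2
tcp_pos: [353.7, -453.7, 243.0]
eef_rot: [0.512, -0.489, -0.51, -0.489]
contact_force: [1.0, -0.6, 0.3]
finger_gap: 85.4
```

```bash
python3 -c "
from h import *
s=arm.observe(); print(s['tcp_pos'],s['joints'].round(2),s['t'])
im=viewer.snapshot('top')
for i in range(3): im2=viewer.snapshot('top'); im=im if i else im; 
a=np.mean([viewer.snapshot('top').astype(float) for _ in range(4)],axis=0).astype(np.uint8)
crop('',85,125,150,225,7,'t_u.png',a);cv2.imwrite('pics/top_u.png',a)
crop('',112,135,157,170,16,'t_u3.png',a);crop('',112,195,157,230,16,'t_u1.png',a)
"
```

```text
[ 353.70197224 -453.66518988  243.00753901] [-0.91  0.26  1.73  0.    1.14 -2.53] 46.2
```

View pics/t_u.png

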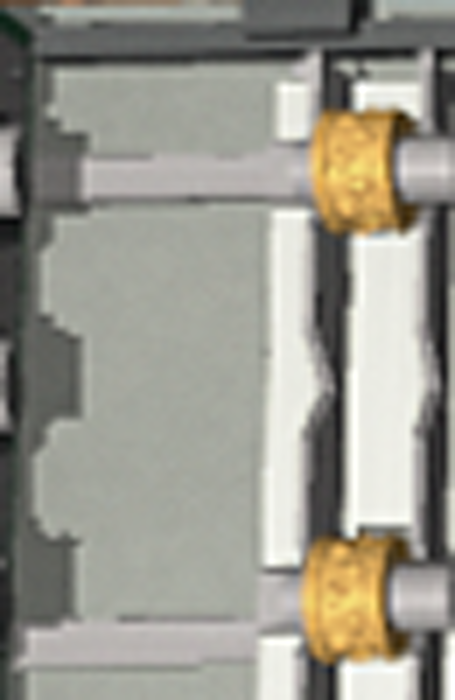

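View pics/t_u3.png

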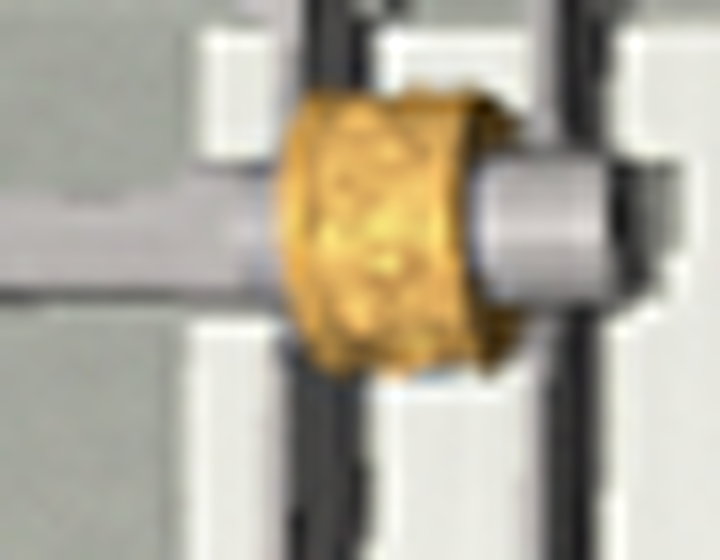

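View pics/t_u1.png

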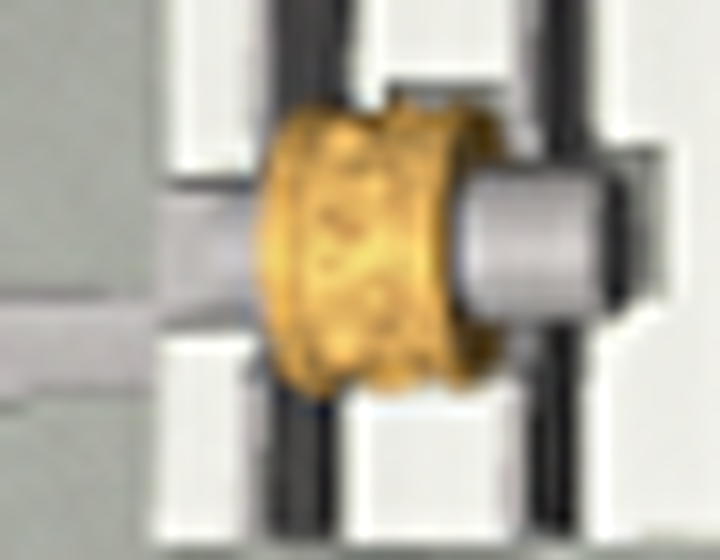

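```bash
python3 -c "
from h import *
a=cv2.imread('pics/top_u.png')
for n,(u0,v0) in {'3':(112,135),'1':(112,195)}.items():
  print(n); print(cv2.cvtColor(a,cv2.COLOR_BGR2GRAY)[v0+8:v0+24,u0+4:u0+20])
"
```

```text
3
[[161 163 165 165 164 164 163 161 199 241 236 235 231 184 162 156]
 [161 165 163 162 164 164 163 164 191 231 228 226 208 165 167 155]
 [163 164 164 164 164 163 164 168 159 158 150 128 119 151 175 162]
 [160 159 161 162 166 167 169 180 183 179 173 158 158 179 192 168]
 [161 163 161 169 180 180 181 183 182 180 181 177 175 189 197 159]
 [186 188 187 186 187 186 184 183 181 182 189 190 186 199 200 149]
 [180 181 181 181 181 180 182 183 181 185 197 204 195 204 192 160]
 [178 179 178 177 178 176 178 180 182 182 188 185 183 188 190 185]
 [181 181 181 180 181 180 180 183 184 183 180 168 168 179 180 179]
 [168 168 169 167 165 168 169 172 176 177 173 150 149 161 176 166]
 [111 113 114 111 112 112 115 127 132 131 131 120 122 130 159 167]
 [167 167 168 168 170 169 169 164 162 166 162 158 151 124 142 168]
 [164 164 163 167 164 163 163 186 237 245 243 245 238 181 135 156]
 [165 166 164 165 165 163 157 181 230 234 234 235 218 133 103 109]
 [162 164 163 164 162 165 157 183 230 233 232 231 210 137  66  85]
 [163 161 163 165 166 163 157 196 240 234 232 231 218 163  80  65]]
1
[[169 170 169 168 169 1
[... 349 characters left out ...]
 168 165 166 182 192 176 185]
 [170 168 169 167 168 174 186 187 183 183 182 182 194 201 175 190]
 [169 169 167 168 167 174 190 185 188 195 197 192 202 204 178 200]
 [172 169 167 168 168 176 191 186 188 196 198 194 202 206 185 206]
 [163 159 163 166 164 172 191 186 187 187 180 177 185 197 178 210]
 [145 145 153 167 164 173 191 189 184 174 165 165 178 187 171 199]
 [191 191 193 191 192 187 174 163 150 139 136 135 166 188 172 185]
 [187 187 187 188 188 179 155 150 153 154 160 152 142 170 156 162]
 [182 185 185 181 183 189 228 250 249 250 253 235 145 152 160 148]
 [182 182 182 180 181 185 222 241 239 242 237 185 106 126 161 122]
 [177 176 178 177 172 188 226 239 238 239 228 152 113  89 141 127]]
```

```bash
python3 -c "
from h import *
delta([506.3,50.2,180],down(92.6))
"
```

```text
t 46.6 tcp [ 353.8 -451.   242.7] gap 85.8 F [0.6 0.3 0.7]
shift [0.0629, -0.1754, 0.4936] rot [0.0008, -0.0001, 0.0015] rows>= 10.6
```

arm_command([
  [[0.005,-0.01,0.03],[0,0,0],1],
  [[0.01,-0.03,0.08],[0,0,0],1],
  [[0.02,-0.05,0.13],[0,0,0],1],
  [[0.03,-0.07,0.18],[0,0,0],0.5],
  [[0.04,-0.08,0.23],[0,0,0],0],
  [[0.05,-0.1,0.28],[0,0,0],-0.2],
  [[0.06,-0.12,0.33],[0,0,0],-0.2],
  [[0.063,-0.135,0.38],[0,0,0],-0.2],
  [[0.063,-0.15,0.43],[0,0,0],-0.2],
  [[0.063,-0.17,0.47],[0,0,0],-0.2],
  [[0.063,-0.1754,0.4936],[0,0,0],-0.2],
  [[0.063,-0.1754,0.4936],[0,0,0],-0.2],
  [[0.063,-0.1754,0.4936],[0,0,0],-0.2],
  [[0.063,-0.1754,0.4936],[0,0,0],-0.2],
])

```text
t: 48.0
tcp_pos: [505.9, 48.5, 179.7]
eef_rot: [0.511, -0.489, -0.511, -0.489]
contact_force: [-0.7, -0.3, 0.4]
finger_gap: 34.1
```

```bash
python3 -c "
from h import *
delta([506.3,50.2,62],down(92.6))
im=crop('scene',270,110,410,220,5,'s_v.png')
"
```

```text
t 48.0 tcp [505.9  48.5 179.7] gap 34.1 F [-0.7 -0.3  0.4]
shift [0.1177, -0.0003, 0.0017] rot [-0.0003, -0.0005, 0.0008] rows>= 2.4
```

View pics/s_v.png

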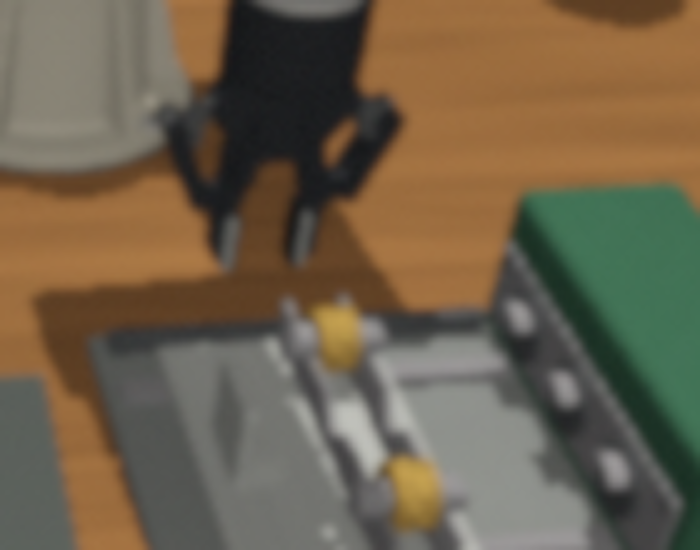

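arm_command([
  [[0.03,0,0.0017],[0,0,0],-0.2],
  [[0.07,0,0.0017],[0,0,0],-0.2],
  [[0.1,0,0.0017],[0,0,0],-0.2],
  [[0.112,0,0.0017],[0,0,0],-0.2],
  [[0.1177,0,0.0017],[0,0,0],-0.2],
  [[0.1177,0,0.0017],[0,0,0],-0.2],
  [[0.1177,0,0.0017],[0,0,0],-0.5],
  [[0.1177,0,0.0017],[0,0,0],-0.8],
  [[0.1177,0,0.0017],[0,0,0],-1],
  [[0.1177,0,0.0017],[0,0,0],-1],
  [[0.1177,0,0.0017],[0,0,0],-1],
  [[0.1177,0,0.0017],[0,0,0],-1],
])

```text
t: 49.25
tcp_pos: [507.6, 50.7, 63.5]
eef_rot: [0.512, -0.488, -0.51, -0.49]
contact_force: [0.4, -2.4, 5.4]
finger_gap: 8.9
```

arm_command([
  [[0,0,0.002],[0,0,0],-1],
  [[0,0,0.005],[0,0,0],-1],
  [[0,0,0.009],[0,0,0],-1],
  [[0,0,0.014],[0,0,0],-1],
  [[0,0,0.02],[0,0,0],-1],
  [[0,0,0.026],[0,0,0],-1],
  [[0,0,0.032],[0,0,0],-1],
  [[0,0,0.038],[0,0,0],-1],
  [[0,0,0.044],[0,0,0],-1],
  [[0,0,0.05],[0,0,0],-1],
  [[0,0,0.056],[0,0,0],-1],
  [[0,0,0.061],[0,0,0],-1],
  [[0,0,0.066],[0,0,0],-1],
  [[0,0,0.069],[0,0,0],-1],
  [[0,0,0.071],[0,0,0],-1],
  [[0,0,0.072],[0,0,0],-1],
  [[0,0,0.072],[0,0,0],-1],
])

```text
t: 50.95
tcp_pos: [504.7, 122.9, 63.5]
eef_rot: [0.512, -0.487, -0.51, -0.49]
contact_force: [1.7, -1.8, 5.4]
finger_gap: 9.0
```

```bash
python3 -c "
from h import *
s=arm.observe(); print(s['tcp_pos'],s['contact_force'])
im=crop('scene',310,150,420,240,7,'s_w.png')
im=crop('top',70,125,150,235,6,'t_w.png')
"
```

```text
[504.6565869  122.89760455  63.50633425] [ 1.67054943 -1.77290282  5.4107416 ]
```

View pics/s_w.png

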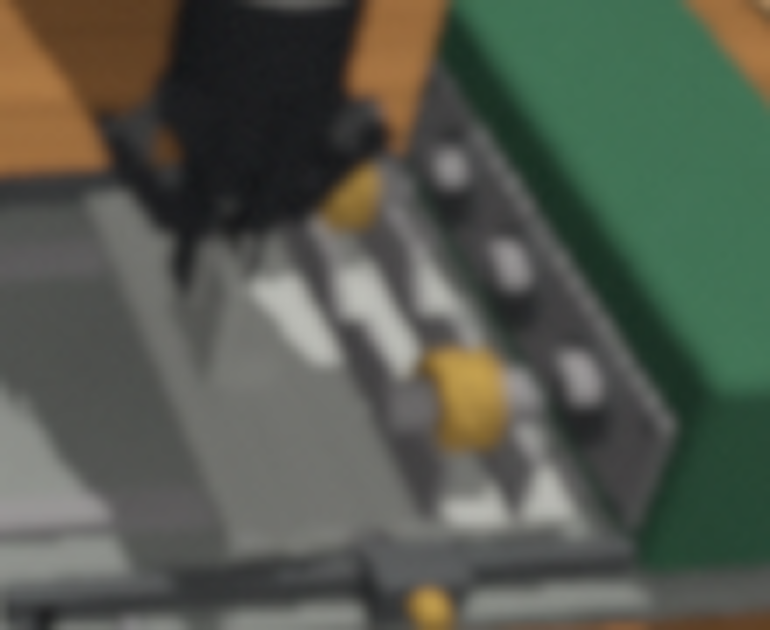

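View pics/t_w.png

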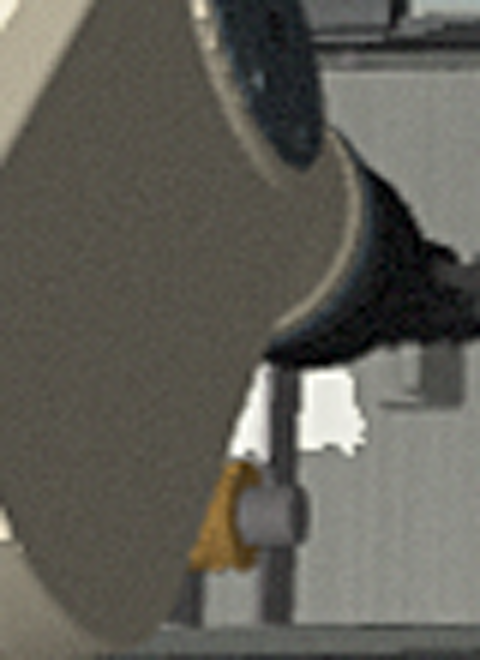

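arm_command([
  [[0,0,0.002],[0,0,0],-1],
  [[0,0,0.004],[0,0,0],-1],
  [[0,0,0.006],[0,0,0],-1],
  [[0,0,0.008],[0,0,0],-1],
  [[0,0,0.01],[0,0,0],-1],
  [[0,0,0.012],[0,0,0],-1],
  [[0,0,0.012],[0,0,0],-1],
])

```text
t: 51.75
tcp_pos: [504.1, 134.9, 63.5]
eef_rot: [0.512, -0.488, -0.51, -0.49]
contact_force: [-0.6, 2.1, 5.3]
finger_gap: 8.9
```

arm_command([
  [[0,0,0.0015],[0,0,0],-1],
  [[0,0,0.003],[0,0,0],-1],
  [[0,0,0.0045],[0,0,0],-1],
  [[0,0,0.0045],[0,0,0],-1],
])

```text
t: 52.15
tcp_pos: [503.9, 139.5, 63.5]
eef_rot: [0.512, -0.487, -0.51, -0.49]
contact_force: [1.3, -0.6, 6.1]
finger_gap: 9.1
```

arm_command([
  [[0,0,0.001],[0,0,0],-1],
  [[0,0,0.002],[0,0,0],-1],
  [[0,0,0.002],[0,0,0],-1],
])

```text
t: 52.45
tcp_pos: [503.9, 140.3, 63.5]
eef_rot: [0.513, -0.488, -0.51, -0.489]
contact_force: [2.0, -9.8, 7.0]
finger_gap: 9.0
```

arm_command([
  [[0,0,-0.001],[0,0,0],-1],
  [[0,0,-0.001],[0,0,0],-0.2],
  [[0,0,-0.001],[0,0,0],-0.2],
  [[0,0,-0.001],[0,0,0],-0.2],
  [[-0.03,0,-0.001],[0,0,0],-0.2],
  [[-0.08,0,-0.001],[0,0,0],-0.2],
  [[-0.13,0,-0.02],[0,0,0],0],
  [[-0.17,0.01,-0.06],[0,0,0],0],
  [[-0.18,0.03,-0.11],[0,0,0],0],
  [[-0.18,0.05,-0.16],[0,0,0],0],
  [[-0.18,0.07,-0.21],[0,0,0],0],
  [[-0.18,0.09,-0.26],[0,0,0],0],
  [[-0.18,0.11,-0.31],[0,0,0],0],
  [[-0.18,0.13,-0.36],[0,0,0],0],
  [[-0.18,0.14,-0.41],[0,0,0],0],
  [[-0.18,0.15,-0.46],[0,0,0],0],
  [[-0.18,0.16,-0.51],[0,0,0],0],
  [[-0.18,0.16,-0.56],[0,0,0],0],
  [[-0.18,0.16,-0.58],[0,0,0],0],
  [[-0.18,0.16,-0.58],[0,0,0],0],
])

```text
t: 54.45
tcp_pos: [368.1, -450.4, 241.7]
eef_rot: [0.511, -0.49, -0.509, -0.489]
contact_force: [0.6, 0.0, 0.2]
finger_gap: 42.8
```

```bash
python3 -c "
from h import *
s=arm.observe(); print(s['tcp_pos'],s['contact_force'],s['t'])
im=crop('scene',310,140,440,250,6,'s_x.png');cv2.imwrite('pics/scene_x.png',im)
im=crop('top',60,110,210,250,5,'t_x.png');cv2.imwrite('pics/top_x.png',im)
"
```

```text
[ 368.10455469 -450.44426627  241.72558076] [0.56479383 0.02071621 0.24198675] 54.45
```

View pics/s_x.png

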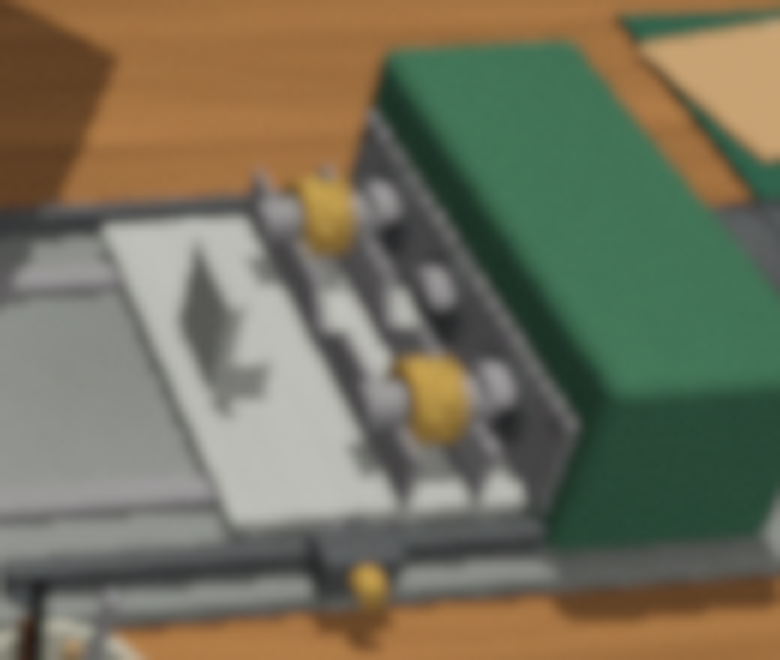

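View pics/t_x.png

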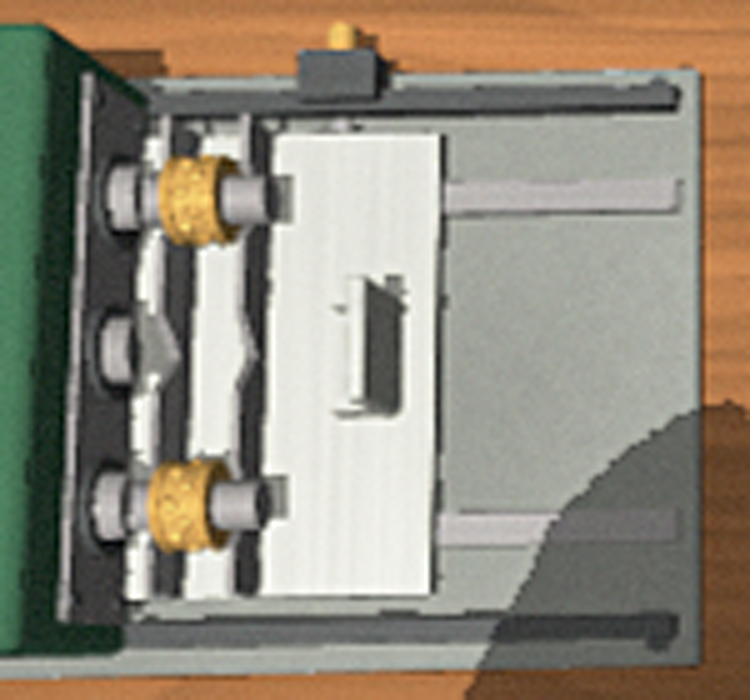

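View pics/top_x.png

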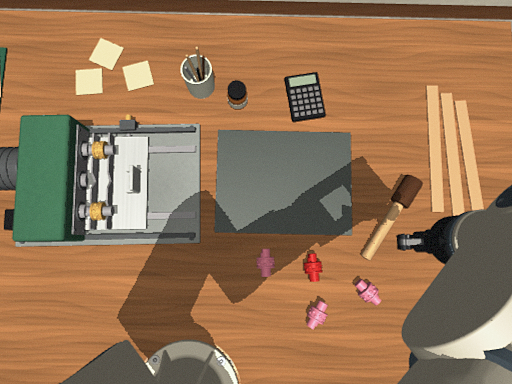

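```bash
python3 -c "
from h import *
print(arm.hand_in()); print(arm.observe()['t'])"
```

```text
the job is handed in; nothing more can be done
None
the job is handed in; nothing more can be done
```

I pulled the carriage to its outer stop and laid both brass rolls from the mat in seats 1 and 3, flatted ends to the drive head. I turned each flat up and pushed the carriage home, then handed the job in at about 54.5 s. There were only two rolls on the mat; the pink and red look-alikes were left where they lay.

- **Carriage:** the end positions I measured were 90.4 mm apart. When I pressed lightly at the end, the force rose to about 10 N against the stop. In the last top picture the plate edge and tab are back where they started.
- **Flats:** I measured each flat with its roll held up to the camera, about 80° (seat 1) and 53° (seat 3) from up, and turned the rolls by those amounts in their seats. Before pushing in, both flats looked centred on the shaft, good to about 5°. Nothing resisted as the rolls passed under the keys.
- **Last look:** both rolls sit in their seats with the shaft ends under the keys. The mat is empty, and the pot, jar, calculator and mallet look unmoved.

My first try at turning the seat 1 roll used too steep a tool tilt. The arm got close to joint 4's limit and the force reading showed a brief 18 N, though the gripper was clear of everything in the picture. I backed out and did the turn in two smaller strokes. While seating the seat 1 roll the force also reached about 46 N, through the roll into the seat. No check failed at the end, but after the push home the flats were partly hidden by the keys, so I could not measure their angle again.

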